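Find and mark the tight spot of a specimen turntable

ROBOT

A 6-joint arm with a two-finger parallel gripper is mounted at the origin on the work surface. World frame = base frame: x ahead of the robot, y to its left, z up, the work surface at z = 0. Lengths are in mm, angles in rad, forces in N, time in s.
With the tool pointing down it reaches from about 150 to 775 mm from the base axis. Payload 6.1 kg.
Tool frame: the origin (TCP) lies at the very end of the fingers, on their centre line; the grasp point (between the pads) lies 19 mm behind it; z points along the fingers, y is the direction in which the jaws open and shut (so a half turn about z gives the same grasp; the last joint's range is limited). The gripper opens to 85 mm and grips with 20 to 120 N. Pads are 22 mm wide; open, the fingers measure 114 mm over their backs; the gripper's body (76 mm by 85 mm) begins 54 mm behind the grasp point. The pads swing forward as they close: fully open they stand 13 mm farther back than shut.
Start: joints at [1.254, 0.126, -0.04, 1.405, 0, 1.571], TCP at [163.545, 498.86, 198.495] pointing down, gripper open.
Joint ranges: [-2.72, 2.72], [-0.95, 1.95], [-1.27, 1.35], [-1.78, 2.02], [-1.46, 1.47], [-3.14, 3.14]. Speed limits (rad/s): [2.39, 2.39, 3.01, 3.14, 3.14, 3.14].

INTERFACE

Orientations are given as a unit quaternion [w, x, y, z].
In Python, from rig import r, vision gives the robot as it stands.
- The arm moves only by the shell command python3 -m creep 'ROWS'. ROWS is text: rows parted by semicolons, each of 5 numbers parted by spaces: the shift along the world's x, y, z in m, then the turn about the world's z in rad, then the closure, from 0 (fully open) to 1 (shut). A call has 1 to 20 rows; each row is the pose to reach, as a shift and turn from the pose measured when the call began; what a row does not reach only later rows make up. A row lasts 1/8 s, in which the tool goes at most 62.5 mm and 10.7 degrees, less where a joint would pass 70% of its speed; a pose out of reach is approached as far as the arm can. A call with a gripper value outside its range is refused whole. The fingers move at their own pace and stop on an object; the grip force is fixed at half the most. Time passes only in rows, so rows that repeat a pose let the fingers close. It gives the time, the measured TCP pose, the force and the opening at its end, in the units of the state.
- r.read_state(): the state, without advancing time (a new reading comes with each control period).
- vision.snapshot(name): name is "scene" or "top" or "wrist"; returns the picture (384x512x3 uint8, red, green, blue); there is no depth.
- vision.camera_model(name): a dict with "mtx" (3x3 intrinsics, pixels), "world_from_camera" (4x4, takes a point from camera to world coordinates). Camera axes: x right, y up, looking along -z (the intrinsics and any distortion apply to the point x, -y, -z); pixel columns grow to the right and rows downward; lengths in mm; the calibration is good to about 2 mm. A picture is of the moment at which its call begins: read the wrist's pose just before it. camera_model takes no time and is no camera call; for the wrist camera it gives the pose at the moment of the call.
- r.close_job(): hands the job in, once; it reports no verdict.
The state is a dict: "clock": time; "joint_pos": joint angles; "qvel": joint speeds; "tau": joint torques, N m; "tool_pos": TCP position; "tcp_rot": TCP orientation; "contact_force": force on the tool from outside, world axes, zero at the start; "torque": the same for the moment, N m; "width": opening from 0.0 (shut) to 1.0 (fully open).
Only numpy, scipy, OpenCV 4.12 (cv2) and the standard library are available. Lean on these libraries where they do the work, as an engineer would, in place of code of your own. Each camera call takes 0.05 s, during which the arm holds its last target.

TASK

The hand-cranked turntable drags at one place in its turn, where its rim rubs on the pad in the yellow shoe. Crank it round, feel for where the drag is greatest, leave the wheel standing at that tightest place with your hand off it, then stand the orange marker upright on the wheel's white rim band right in front of the yellow shoe, with the wheel still at its tight spot. Leave the rock, the jar and the screwdriver where they are.

Things in the scene. Friction and masses are not known exactly. Their poses are not given: they have to be found in the camera images.
- wheel: Turntable wheel: disc 210 mm across, 14 mm thick, on an upright axle in a fixed blue base. Origin on the axle at the disc's underside; its top is 14 mm above that, 70 mm above the table. z up; x points to the crank grip and turns with the wheel. The outer 32 mm of its top is white, the middle dark. It turns endlessly both ways with about 1 N at the grip and stays where left.
- crank_mid (a point): Middle of the upright black crank grip, a round bar 22 mm across and 42 mm tall which spins freely on its own pin, 55 mm from the axle. The point is 27 mm above the wheel's top; the grip runs from 6 to 48 mm above it.
- shoe: Yellow block 42 x 36 x 19.5 mm fixed beside the rim, top just below the wheel's top. Origin at the rim end of its underside, 112.5 mm from the axle; x points outwards. One unseen place of the rim, at the start over 50 degrees away, presses its sprung pad: from 14 degrees before it the pull at the grip climbs to about 15 N, then falls alike. Friction holds the wheel there.
- mark_spot (a point): Point on the plane of the wheel's top, on the white band in front of the shoe, 88 mm from the axle. It belongs to the 285 x 240 mm base and does not turn. The marker shall stand here.
- marker: Loose marker weight, 60 g, standing on the table: a dark steel foot 26 mm across and 10 mm tall, an orange stem 16 mm across up to 36 mm, and an orange cap 22 mm across up to 42 mm. Origin at the centre of its underside, z up.
- rock: Bystander: a loose grey-green rock about 110 x 72 x 48 mm. Origin at the centre of its underside.
- jar: Bystander: a loose amber jar with black cap, 56 mm across and 70 mm tall. Origin at the centre of its underside.
- driver: Bystander: a loose screwdriver with a red handle, 200 mm long, lying along its x. Origin midway, on the table.

How it is judged:
By the outcome, as a careful person would: the job done as asked, in the order asked, and still so for the second after the job is handed in, with the robot touching nothing.
It also fails if it takes over 72 s, if anything falls off the work surface, if the arm or the gripper's body presses on something with over 40 N, if the wrist force passes 120 N, or if a joint passes its speed limit or range.

## Working session

There is one attempt and no reset: what is moved stays moved. The work goes in short steps, Python scripts to look and compute and a shell command to move; the robot and the scene stay as the last step left them, time stands still between calls to the robot, and variables do not carry over. Pictures are saved under pics/ and viewed, and the job is handed in when it is done.

```bash
ls; mkdir -p pics
python3 - <<'E'
from rig import r, vision
import cv2,json
print(r.read_state())
for n in("scene","top","wrist"):
    m=vision.camera_model(n);print(n,m)
    cv2.imwrite(f"pics/{n}0.png",cv2.cvtColor(vision.snapshot(n),cv2.COLOR_RGB2BGR))
E
```

```text
pics
{'clock': 0.0, 'joint_pos': array([ 1.25398371e+00,  1.26404171e-01, -4.05952958e-02,  1.40539725e+00,
       -1.98807419e-05,  1.57078877e+00]), 'qvel': array([-1.61133644e-03,  8.00219276e-04,  8.12589710e-04, -1.07751633e-03,
        6.65566752e-05,  2.17654872e-03]), 'tau': array([-1.18550097e-04, -4.35916686e+01,  3.52923882e+01,  1.73304806e-02,
       -1.02255801e-04,  1.08428910e-05]), 'tool_pos': array([163.42364593, 498.44115593, 197.72164886]), 'tcp_rot': array([-1.16413329e-04,  1.57740881e-01,  9.87480214e-01, -7.91742589e-04]), 'contact_force': array([0.51749061, 0.5254785 , 0.00660947]), 'torque': array([ 0.00959637,  0.00062282, -0.04272607]), 'width': 1.0006690613711018}
scene {'mtx': array([[429.85222095,   0.        , 256.39586789],
       [  0.        , 429.85222095, 194.34291075],
       [  0.        ,   0.        ,   1.        ]]), 'world_from_camera': array([[-2.73381373e-01, -5.28539009e-01,  8.03684727e-01,
         1.47905859e+03],
       [ 9.61881980e-01, -1.44340610e-01,  2.32268908e-01,
         2.45075021e+02],
       [-6.75883461e-03,  8.36547849e-
[... 495 characters left out ...]
    [ 3.39037956e-03,  2.21657435e-01,  9.75118704e-01,
         1.41340536e+03],
       [ 0.00000000e+00,  0.00000000e+00,  0.00000000e+00,
         1.00000000e+00]])}
wrist {'mtx': array([[292.97831394,   0.        , 255.29696748],
       [  0.        , 292.97831394, 190.9767891 ],
       [  0.        ,   0.        ,   1.        ]]), 'world_from_camera': array([[ 3.11649364e-01, -9.08368393e-01, -2.78821694e-01,
         9.18878492e+01],
       [ 9.50196985e-01,  2.97743805e-01,  9.20560532e-02,
         5.21687166e+02],
       [-6.03377009e-04, -2.93624743e-01,  9.55920575e-01,
         3.73861808e+02],
       [ 0.00000000e+00,  0.00000000e+00,  0.00000000e+00,
         1.00000000e+00]])}
```

View pics/scene0.png

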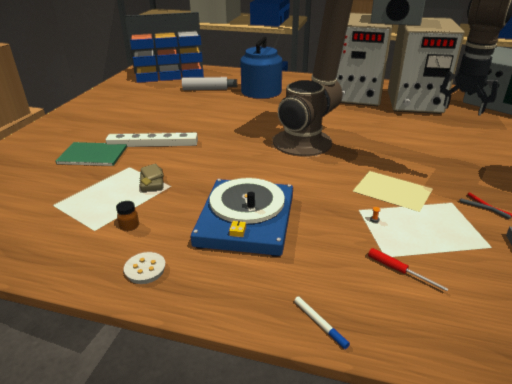

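View pics/top0.png

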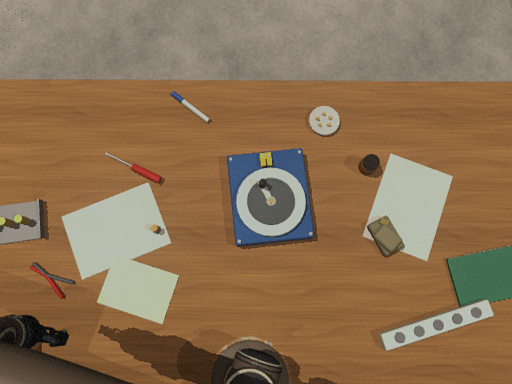

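View pics/wrist0.png

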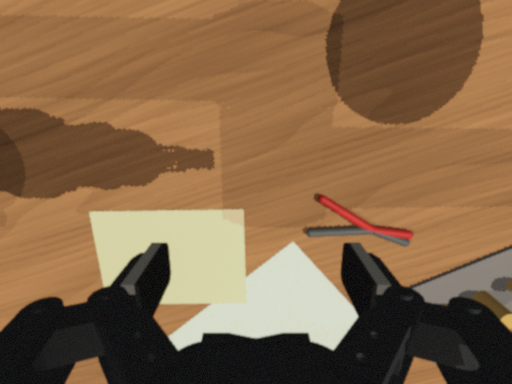

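Run:
```python
import cv2
im=cv2.imread("pics/top0.png");cv2.imwrite("pics/topc.png",cv2.resize(im[20:220,50:300],None,fx=3,fy=3,interpolation=cv2.INTER_CUBIC))
im=cv2.imread("pics/scene0.png");cv2.imwrite("pics/scenec.png",cv2.resize(im[150:350,250:512],None,fx=3,fy=3,interpolation=cv2.INTER_CUBIC))
```

```text
(no output)
```

View pics/topc.png

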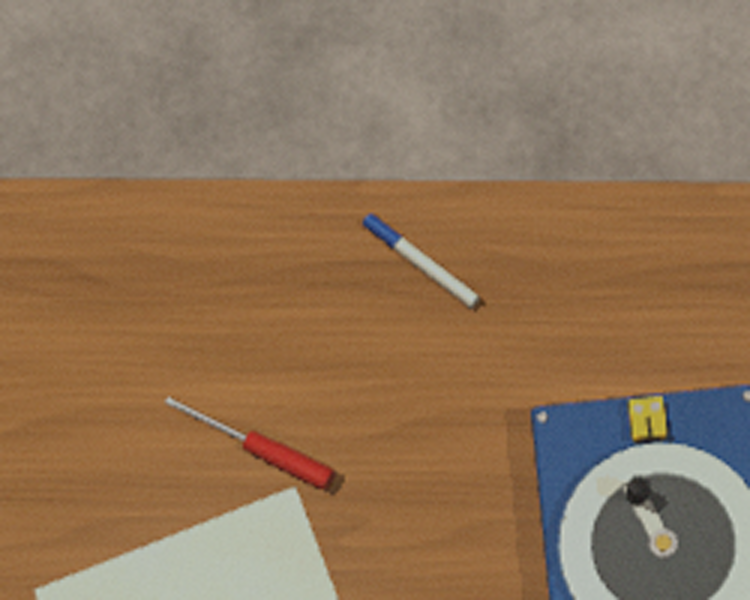

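View pics/scenec.png

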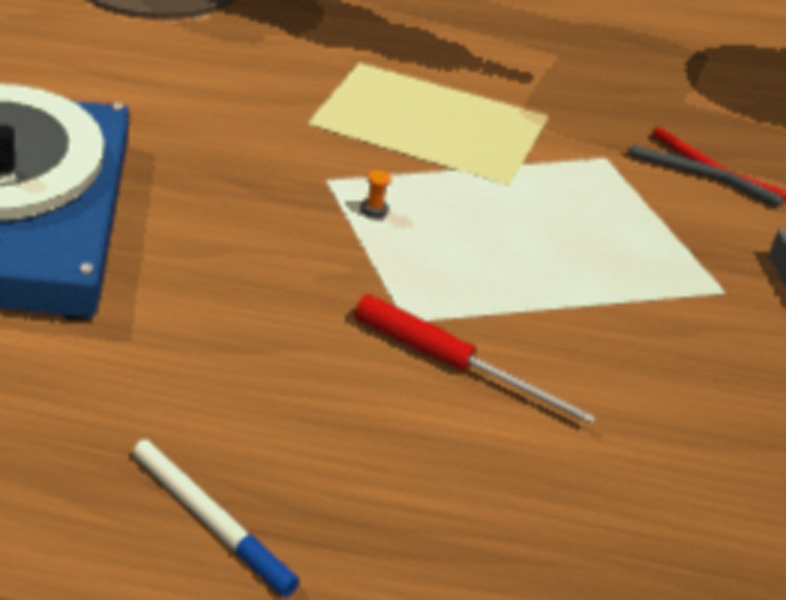

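The top view shows the wheel at about (271,201), the shoe at (266,159), the crank grip at (262,183) and the marker at (156,229). Next I'll enlarge crops of these.

```bash
cat > h.py <<'E'
import numpy as np,cv2
from rig import r,vision
def ray(n,u,v,m=None):
    m=m or vision.camera_model(n);K=m["mtx"];T=m["world_from_camera"]
    d=np.linalg.inv(K)@[u,v,1];d=T[:3,:3]@[d[0],-d[1],-d[2]];return T[:3,3],d/np.linalg.norm(d)
def atz(n,u,v,z,m=None):
    o,d=ray(n,u,v,m);return o+d*(z-o[2])/d[2]
def proj(n,p,m=None):
    m=m or vision.camera_model(n);T=m["world_from_camera"];c=T[:3,:3].T@(np.array(p)-T[:3,3]);q=m["mtx"]@[c[0],-c[1],-c[2]];return q[:2]/q[2]
def tri(*rs):
    A=0;b=0
    for o,d in rs:
        P=np.eye(3)-np.outer(d,d);A=A+P;b=b+P@o
    x=np.linalg.solve(A,b);return x,[np.linalg.norm((np.eye(3)-np.outer(d,d))@(x-o)) for o,d in rs]
def crop(src,dst,x,y,w,h,f):
    im=cv2.imread(src) if isinstance(src,str) else src
    cv2.imwrite(dst,cv2.resize(im[y:y+h,x:x+w],None,fx=f,fy=f,interpolation=cv2.INTER_CUBIC))
E
python3 - <<'E'
from h import *
a=cv2.imread("pics/top0.png");b=cv2.imread("pics/scene0.png")
f=lambda im,x,y,w,h,k:cv2.resize(im[y:y+h,x:x+w],None,fx=k,fy=k,interpolation=cv2.INTER_CUBIC)
cv2.imwrite("pics/c1.png",np.hstack([f(a,225,140,100,110,4),f(b,190,170,110,110,3.6363637)[:440]]) if 0 else f(a,225,140,100,110,5))
cv2.imwrite("pics/c2.png",f(b,190,170,110,85,7))
cv2.imwrite("pics/c3.png",np.hstack([f(a,135,210,40,40,10),f(b,355,195,40,40,10)]))
E
```

```text
(no output)
```

View pics/c1.png

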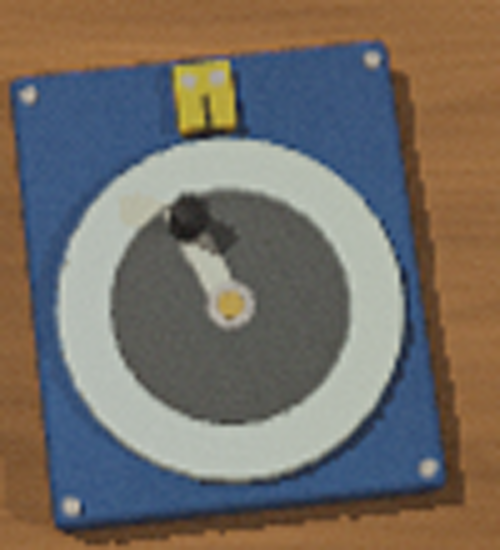

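View pics/c2.png

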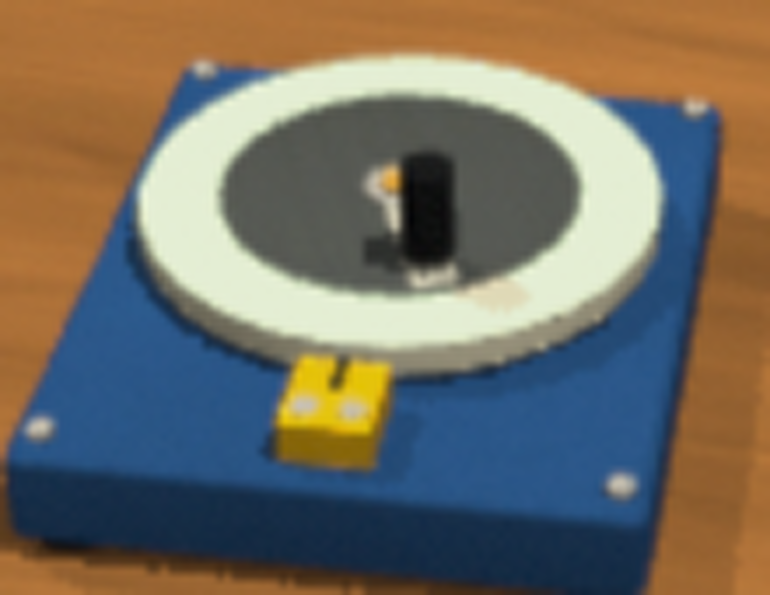

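View pics/c3.png

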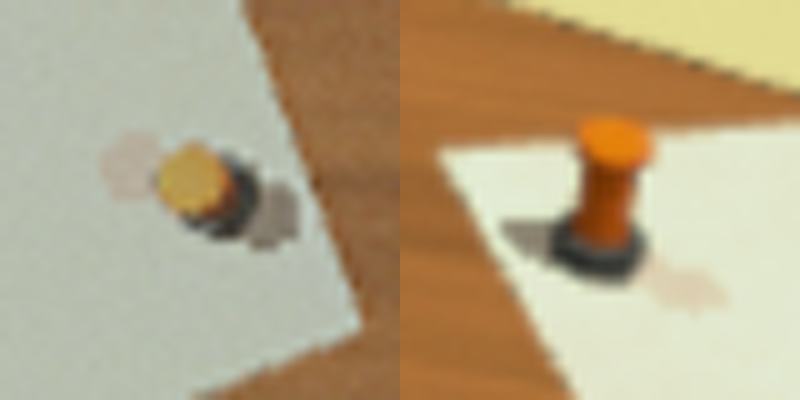

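Run:
```python
from h import *
np.set_printoptions(precision=1,suppress=True)
def T(X,Y):return 225+(X+.5)/5-.5,140+(Y+.5)/5-.5
def S(X,Y):return 190+(X+.5)/7-.5,170+(Y+.5)/7-.5
def c3t(X,Y):return 135+(X+.5)/10-.5,210+(Y+.5)/10-.5
def c3s(X,Y):return 355+(X-400+.5)/10-.5,195+(Y+.5)/10-.5
print("marker cap",tri(ray("top",*c3t(192,180)),ray("scene",*c3s(615,142))))
print("foot top",atz("top",*c3t(222,203),10),"scene",atz("scene",*c3s(598,240),10))
print("hub",tri(ray("top",*T(231,303)),ray("scene",*S(390,181))))
print("grip top", tri(ray("top",*T(189,217)),ray("scene",*S(427,163))))
from scipy.optimize import least_squares
# wheel circle: extremes, via points on outer edge of white & dark
tp={105:[(58,310),(405,308),(230,138),(233,482),(110,185),(350,180),(108,430),(355,432)],73:[(111,305),(351,305),(231,187),(231,424)]}
sp={105:[(138,197),(663,195),(412,55)],73:[(220,192),(580,195),(405,95),(400,295)]}
def res(p,useT=1,useS=1):
    o=[]
    for n,d,f,u in(("top",tp,T,useT),("scene",sp,S,useS)):
        if not u: continue
        for R,pts in d.items():
            for q in pts:
                w=atz(n,*f(*q),p[2]);o.append(np.hypot(*(w[:2]-p[:2]))-R)
    return o
for a in((1,0),(0,1),(1,1)):
    s=least_squares(res,[300,0,70],args=a);print("wheel",a,s.x,np.array(s.fun))
c=s.x
for n,f,pp in(("top",T,[(178,136),(236,130),(230,60),(174,68)]),("scene",S,[(297,357),(391,360),(378,435),(280,432)])):
    w=np.array([atz(n,*f(*q),c[2]-1) for q in pp]);print("shoe",n,w[:,:2]-0)
    d=w.mean(0)-c;print("dir deg",np.degrees(np.arctan2(d[1],d[0])),"front r",np.hypot(*(w[:2].mean(0)-c)[:2]))
```

```text
marker cap (array([440.8, 293.2,  41.1]), [np.float64(0.44881956793155037), np.float64(0.44881956793162764)])
foot top [437.9 289.8  10. ] scene [444.8 293.6  10. ]
hub (array([520.8, -62.9,  74.7]), [np.float64(1.3276961936759057), np.float64(1.327696193675848)])
grip top (array([563.8, -35.5, 115.1]), [np.float64(0.037280387370330514), np.float64(0.03728038737032363)])
wheel (1, 0) [ 159.5   -8.6 1416.1] [-10.7 -10.7 -10.9 -10.5 -10.8 -10.8 -10.5 -10.5  21.3  21.3  21.2  21.5]Traceback (most recent call last):
  File "<stdin>", line 24, in <module>
    return func(*args, **kwargs)
    result = trf(vector_fun.fun, vector_fun.jac, x0, f0, J0, lb, ub, ftol, xtol,
                 gtol, max_nfev, x_scale, loss_function, tr_solver,
                 tr_options.copy(), verbose, callback=callback_wrapped)
    return trf_no_bounds(
        fun, jac, x0, f0, J0, ftol, xtol, gtol, max_nfev, x_scale,
        loss_function, tr_solver, tr_options, verbose, callback=callback)
    f_new = fun(x_new)
    self._update_fun()
    ~~~~~~~~~~~~~~~~^^
    self.f = self.fun_wrapped(xp_copy(self.x))
             ~~~~~~~~~~~~~~~~^^^^^^^^^^^^^^^^^
    return np.atleast_1d(self.fun(x))
                         ~~~~~~~~^^^
    return self.f(x, *self.args, **self.kwargs)
           ~~~~~~^^^^^^^^^^^^^^^^^^^^^^^^^^^^^^
  File "<stdin>", line 21, in res
  File "h.py", line 7, in atz
    o,d=ray(n,u,v,m);return o+d*(z-o[2])/d[2]
        ~~~^^^^^^^^^
  File "h.py", line 4, in ray
    m=m or vision.camera_model(n);K=m["mtx"];T=m["world_from_camera"]
           ~~~~~~~~~~~~~~~~~~~^^^
ValueError: time passes only in moves, steps and waits
```

Run:
```python
from h import *
np.set_printoptions(precision=1,suppress=True)
M={n:vision.camera_model(n) for n in("top","scene")}
np.save("M.npy",M,allow_pickle=True)
def T(X,Y):return 225+(X+.5)/5-.5,140+(Y+.5)/5-.5
def S(X,Y):return 190+(X+.5)/7-.5,170+(Y+.5)/7-.5
from scipy.optimize import least_squares
tp={105:[(58,310),(405,308),(230,138),(233,482),(110,185),(350,180),(108,430),(355,432)],73:[(111,305),(351,305),(231,187),(231,424)]}
sp={105:[(138,197),(663,195),(412,55)],73:[(220,192),(580,195),(405,95),(400,295)]}
def res(p,useT=1,useS=1,z=None):
    o=[]
    for n,d,f,u in(("top",tp,T,useT),("scene",sp,S,useS)):
        if not u: continue
        for R,pts in d.items():
            for q in pts:
                w=atz(n,*f(*q),z or p[2],M[n]);o.append(np.hypot(*(w[:2]-p[:2]))-R)
    return o
for a in((1,0,70),(0,1,70),(1,1,None)):
    s=least_squares(res,[520,-60]+([70] if a[2] is None else []),args=a);print("wheel",a,s.x,np.array(s.fun))
c=s.x
for n,f,pp in(("top",T,[(178,136),(236,130),(230,60),(174,68)]),("scene",S,[(297,357),(391,360),(378,435),(280,432)])):
    w=np.array([atz(n,*f(*q),c[2]-1,M[n]) for q in pp]);print("shoe",n,w[:,:2]-0)
    d=w.mean(0)-c;print("dir deg",np.degrees(np.arctan2(d[1],d[0])),"front r",np.hypot(*(w[:2].mean(0)-c)[:2]))
```

```text
wheel (1, 0, 70) [519.8 -62.3] [-0.3 -0.5 -0.3  1.5 -0.   1.9  1.   0.7 -0.2 -1.1  0.7 -1.1]
wheel (0, 1, 70) [519.2 -60.6] [ 0.   0.3  0.1 -0.6 -0.9 -0.6 -0.4]
wheel (1, 1, None) [519.6 -61.6  70.1] [-1.   0.2 -0.2  1.4 -0.4  2.5  0.4  1.1 -0.9 -0.4  0.8 -1.2 -1.1  1.3
  0.1 -1.7  0.2 -0.6 -0.4]
shoe top [[625.8 -29.9]
 [629.8 -65.5]
 [674.7 -62. ]
 [669.4 -27.4]]
dir deg 6.725585915229027 front r 109.09079242253043
shoe scene [[635.4 -65.2]
 [628.  -31.1]
 [672.  -22.4]
 [679.6 -56.8]]
dir deg 7.514447819840173 front r 112.8517437182456
```

Two views put the wheel axle at about (519.6, -61.6) with its top at z 70, the grip near (566, -34) and the marker near (440, 292). I'll move over the grip and take a wrist picture there.

```bash
python3 -m creep '0.035 -0.047 0.02 0 0;0.07 -0.094 0.03 0 0;0.105 -0.141 0.03 0 0;0.14 -0.188 0.03 0 0;0.175 -0.235 0.03 0 0;0.21 -0.28 0.03 0 0;0.245 -0.325 0.03 0 0;0.28 -0.37 0.03 0 0;0.315 -0.415 0.03 0 0;0.35 -0.46 0.03 0 0;0.375 -0.495 0.03 0 0;0.39 -0.52 0.03 0 0;0.39 -0.532 0.03 0 0;0.39 -0.532 0.03 0 0;0.39 -0.532 0.03 0 0'
python3 - <<'E'
from h import *
np.set_printoptions(precision=3,suppress=True)
m=vision.camera_model("wrist");im=vision.snapshot("wrist")
np.save("w1.npy",m,allow_pickle=True)
print(r.read_state())
cv2.imwrite("pics/w1.png",im[:,:,::-1])
E
```

```text
clock: 2.02
tool_pos: [552.9, -32.6, 228.2]
tcp_rot: [-0.0, 0.157, 0.988, -0.0]
contact_force: [-0.5, -0.6, -0.7]
width: 1.001
{'clock': 2.075, 'joint_pos': array([-0.058,  0.184,  0.094,  1.481, -0.001,  0.257]), 'qvel': array([ 0.004,  0.001,  0.004, -0.001, -0.002,  0.   ]), 'tau': array([ -0.379, -46.923,  35.121,  -0.009,  -0.015,   0.003]), 'tool_pos': array([552.968, -32.517, 228.252]), 'tcp_rot': array([ 0.   ,  0.157,  0.988, -0.   ]), 'contact_force': array([-0.266,  0.062, -0.246]), 'torque': array([-0.021,  0.005, -0.012]), 'width': 1.0031942784935415}
```

View pics/w1.png

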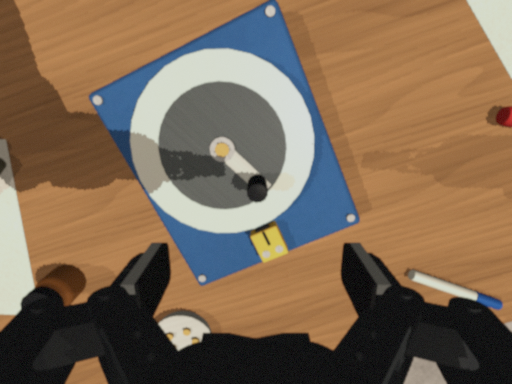

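Run:
```python
from h import *
np.set_printoptions(precision=1,suppress=True)
m=np.load("w1.npy",allow_pickle=True).item()
M=np.load("M.npy",allow_pickle=True).item()
for p in([519.6,-61.6,70],[563.8,-35.5,118],[553,-32.6,228]):print(proj("wrist",p,m))
for R in(105,73):
    print(R,[proj("wrist",[519.6+R*np.cos(a),-61.6+R*np.sin(a),70],m).round(1) for a in np.arange(4)*np.pi/2])
print(atz("wrist",257.5,183,118,m),atz("wrist",222,150,74,m))
crop("pics/w1.png","pics/w1c.png",120,30,210,240,2.5)
```

```text
[222.5 149.1]
[256.3 189.6]
[255.9 222.1]
105 [array([251.4, 229.2]), array([311.4, 119.7]), array([188. ,  53.6]), array([138.5, 176.8])]
73 [array([243.1, 206.2]), array([283.7, 128.9]), array([199.2,  84.6]), array([163.6, 168.5])]
[557.5 -32.2 118. ] [520.  -61.8  74. ]
```

View pics/w1c.png

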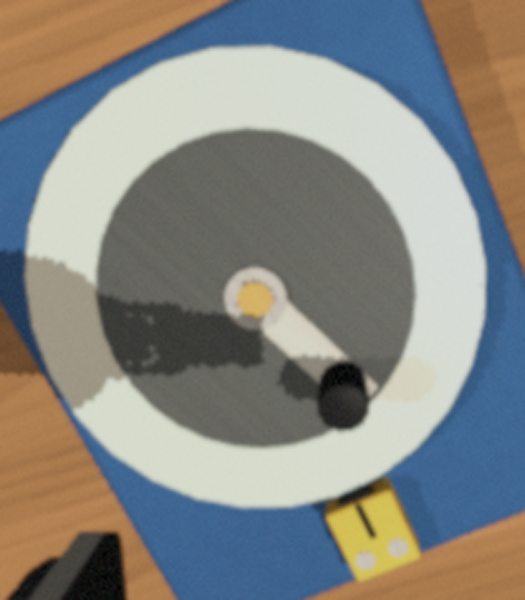

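The wrist view matches the wheel fit: the axle lands at (222.5,149) and the grip top at (257,191), so the grip is at about (566,-34.5). I'll descend and close on it.

```bash
python3 -m creep '0.013 -0.002 -0.05 0 0;0.013 -0.002 -0.1 0 0;0.013 -0.002 -0.14 0 0;0.013 -0.002 -0.147 0 0.3;0.013 -0.002 -0.147 0 0.6;0.013 -0.002 -0.147 0 1;0.013 -0.002 -0.147 0 1;0.013 -0.002 -0.147 0 1;0.013 -0.002 -0.147 0 1;0.013 -0.002 -0.147 0 1;0.013 -0.002 -0.147 0 1'
```

```text
clock: 3.45
tool_pos: [569.0, -34.8, 85.2]
tcp_rot: [0.004, 0.157, 0.988, -0.0]
contact_force: [0.8, -0.3, 10.8]
width: 0.004
```

The fingers shut completely and there is an upward force, so this is probably a miss. I'll look.

Run:
```python
from h import *
np.set_printoptions(precision=1,suppress=True)
m=vision.camera_model("wrist");im=vision.snapshot("wrist");np.save("w2.npy",m,allow_pickle=True)
b=vision.snapshot("scene")
f=lambda im,x,y,w,h,k:cv2.resize(im[y:y+h,x:x+w],None,fx=k,fy=k,interpolation=cv2.INTER_CUBIC)
cv2.imwrite("pics/w2.png",im[:,:,::-1]);cv2.imwrite("pics/s2c.png",f(b,180,120,120,130,4.6)[:,:,::-1])
```

```text
(no output)
```

View pics/w2.png

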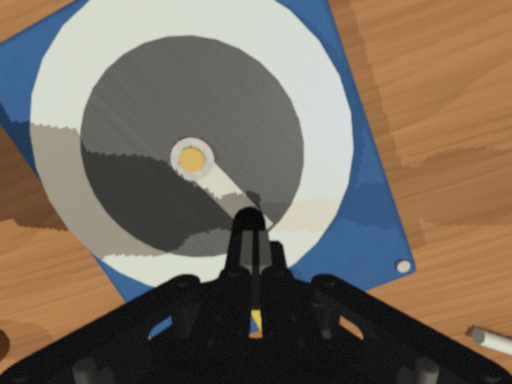

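View pics/s2c.png

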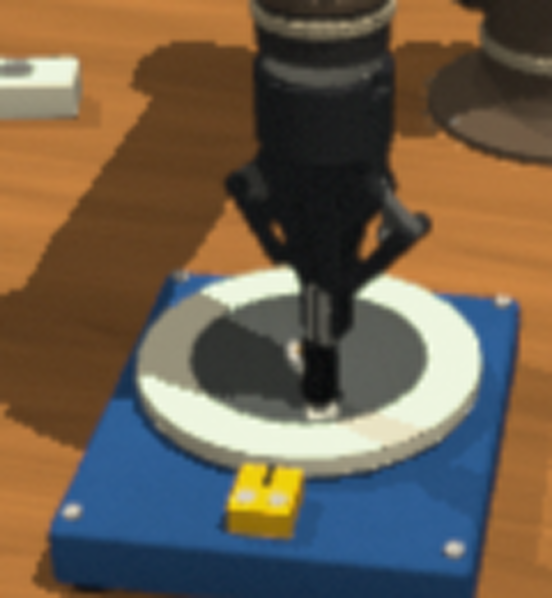

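Run:
```python
from h import *
np.set_printoptions(precision=1,suppress=True)
m=np.load("w2.npy",allow_pickle=True).item();M=np.load("M.npy",allow_pickle=True).item()
print(r.read_state()["tool_pos"])
for p in([569,-34.8,85],[566,-34,76],[566,-34,118]):
    s=proj("scene",p,M["scene"]);print(p,proj("wrist",p,m),s,(s-[180,120])*4.6)
crop("pics/w2.png","pics/w2c.png",150,120,200,180,4)
```

```text
[568.9 -34.8  85.2]
[569, -34.8, 85] [255.9 222. ] [250.4 203.3] [324.  383.3]
[566, -34, 76] [255.6 212.4] [251.1 205.5] [327.  393.4]
[566, -34, 118] [255.8 241.3] [250.9 192.5] [326.  333.3]
```

View pics/w2c.png

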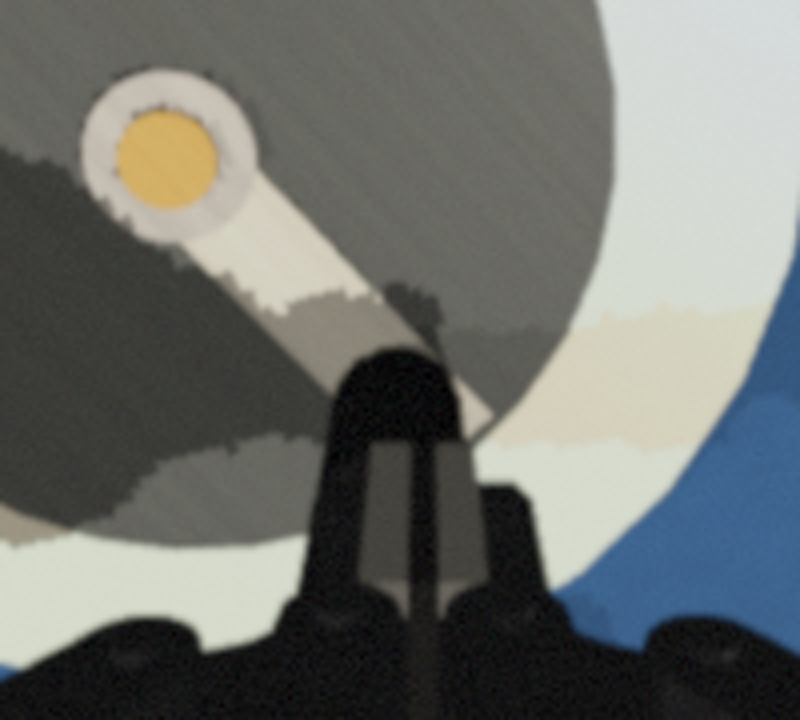

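```bash
python3 -m creep '0 0 0 0 0.5;0 0 0 0 0;0 0 0 0 0;0 0 0 0 0;0 0 0 0 0'
python3 - <<'E'
from h import *
np.set_printoptions(precision=1,suppress=True)
m=vision.camera_model("wrist");im=vision.snapshot("wrist");np.save("w3.npy",m,allow_pickle=True)
b=vision.snapshot("scene")
f=lambda im,x,y,w,h,k:cv2.resize(im[y:y+h,x:x+w],None,fx=k,fy=k,interpolation=cv2.INTER_CUBIC)
cv2.imwrite("pics/w3.png",im[:,:,::-1]);cv2.imwrite("pics/s3c.png",f(b,180,120,120,130,4.6)[:,:,::-1])
E
```

```text
clock: 4.18
tool_pos: [568.8, -34.8, 84.9]
tcp_rot: [0.004, 0.157, 0.988, -0.0]
contact_force: [-0.1, 0.7, 0.2]
width: 0.997
```

View pics/w3.png

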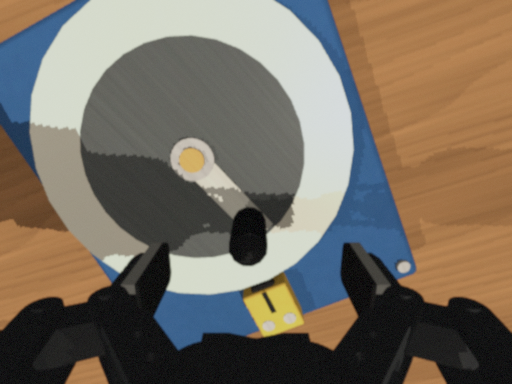

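View pics/s3c.png

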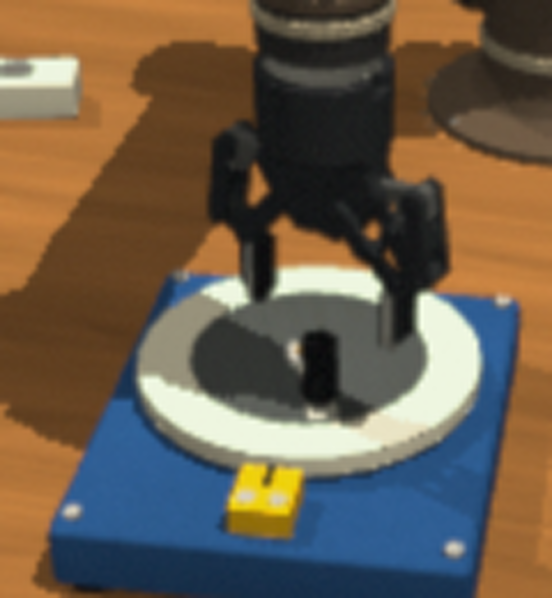

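Run:
```python
from h import *
np.set_printoptions(precision=1,suppress=True)
m=np.load("w3.npy",allow_pickle=True).item();M=np.load("M.npy",allow_pickle=True).item()
print("cam",m["world_from_camera"][:3,3])
for p in([519.6,-61.6,70],[566,-34,76],[566,-34,118],[568.8,-34.8,84.9]):print(p,proj("wrist",p,m))
u=np.array([.311,.95,0])
for sg in(-1,1):
  for k in(0,13,30,45):
    p=np.array([568.8,-34.8,84.9+k])+sg*u*46;s=proj("scene",p,M["scene"]);print(k,proj("wrist",p,m),(s-[180,120])*4.6)
print(tri(ray("scene",267,195,M["scene"]),ray("wrist",352,246,m)))
print(tri(ray("scene",180+258/4.6,120+300/4.6,M["scene"]),ray("wrist",158,246,m)))
crop("pics/w3.png","pics/w3c.png",140,180,240,170,3.2)
```

```text
cam [495.9 -11.6 260.4]
[519.6, -61.6, 70] [193.9 159.3]
[566, -34, 76] [255.6 212.8]
[566, -34, 118] [255.9 241.8]
[568.8, -34.8, 84.9] [255.8 222.1]
0 [185.1 222.1] [260.5 359.2]
13 [180.2 230.7] [259.8 340.9]
30 [172.7 244. ] [258.8 316.6]
45 [164.7 258.1] [258.  294.8]
0 [326.6 222.1] [390.1 408.3]
13 [331.6 230.7] [390.2 389.6]
30 [339.3 243.9] [390.4 364.8]
45 [347.5 258. ] [390.5 342.5]
(array([579.2,  13.3, 126.6]), [np.float64(0.20210362975538243), np.float64(0.2021036297554085)])
(array([549.5, -81.2, 123.5]), [np.float64(0.9534225957256967), np.float64(0.9534225957256895)])
```

View pics/w3c.png

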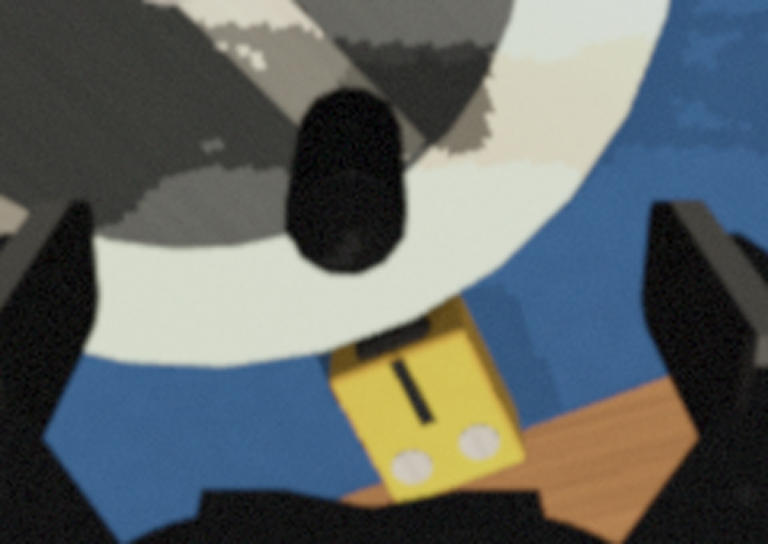

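The pictures show the open fingertips at z ≈ 125, although the readout says the TCP is at 85 (about 98 expected when open). The fingers actually shut on top of the bar, so the tips sit about 30 mm higher than the reading. I'll go down in small steps, watching the force.

```bash
python3 -m creep '0 0 -0.01 0 0;0 0 -0.015 0 0;0 0 -0.015 0 0'; python3 -m creep '0 0 -0.01 0 0;0 0 -0.017 0 0;0 0 -0.017 0 0'
python3 - <<'E'
from h import *
b=vision.snapshot("scene")
f=lambda im,x,y,w,h,k:cv2.resize(im[y:y+h,x:x+w],None,fx=k,fy=k,interpolation=cv2.INTER_CUBIC)
cv2.imwrite("pics/s4c.png",f(b,180,120,120,130,4.6)[:,:,::-1])
E
```

```text
clock: 4.65
tool_pos: [568.2, -34.8, 69.1]
tcp_rot: [0.003, 0.157, 0.988, -0.0]
contact_force: [-0.3, 0.5, -0.4]
width: 1.0
clock: 5.03
tool_pos: [567.6, -34.7, 51.1]
tcp_rot: [0.002, 0.157, 0.988, -0.0]
contact_force: [-0.1, -0.3, 0.8]
width: 0.999
```

View pics/s4c.png

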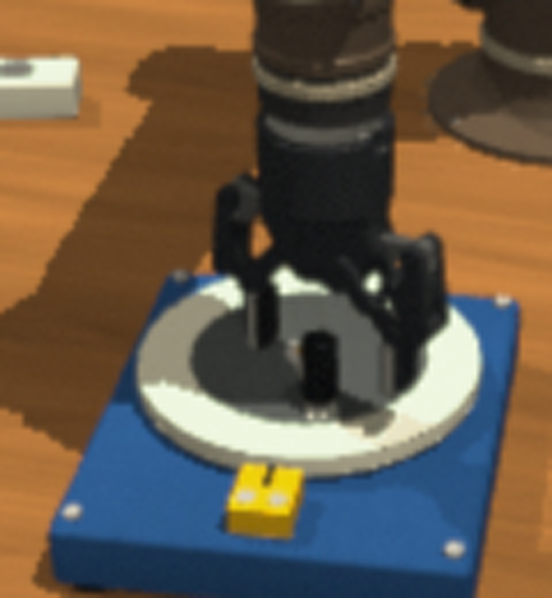

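The pads now straddle the bar with no contact. Closing.

```bash
python3 -m creep '0 0 0 0 0.5;0 0 0 0 1;0 0 0 0 1;0 0 0 0 1;0 0 0 0 1'
python3 - <<'E'
from h import *
b=vision.snapshot("wrist")
cv2.imwrite("pics/w5.png",b[:,:,::-1])
E
```

```text
clock: 5.7
tool_pos: [567.7, -35.1, 52.2]
tcp_rot: [0.003, 0.157, 0.988, -0.001]
contact_force: [-4.3, -1.6, 5.4]
width: 0.237
```

View pics/w5.png

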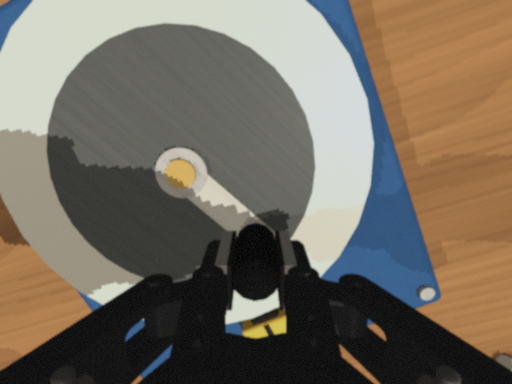

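The bar is gripped (opening 0.237). The grip is at radius 54.9 and angle 28.9°. I'll work out the crank increments.

```bash
cat > arc.py <<'E'
import sys,numpy as np
# table of shifts for turning from a by d per row, from measured xy
x,y,d,n,k=[float(v) for v in sys.argv[1:6]]
a=np.degrees(np.arctan2(y+61.6,x-519.6));print("now r %.1f a %.1f"%(np.hypot(x-519.6,y+61.6),a))
for i in range(int(n)):
    p=np.radians(a+i*d*k);P=np.array([np.cos(p),np.sin(p)])*55
    if i==0:P=np.array([x-519.6,y+61.6])
    row=[]
    for j in range(1,int(k)+1):
        q=np.radians(a+(i*k+j)*d);Q=np.array([np.cos(q),np.sin(q)])*55-P;row.append("%.4f %.4f"%tuple(Q/1000))
    print(round(a+(i+1)*k*d,1),";  ".join(row))
E
python3 arc.py 567.7 -35.1 5 16 2
```

```text
now r 54.9 a 28.9
38.9 -0.0024 0.0041;  -0.0053 0.0080
48.9 -0.0032 0.0036;  -0.0066 0.0069
58.9 -0.0037 0.0030;  -0.0077 0.0057
68.9 -0.0042 0.0023;  -0.0086 0.0042
78.9 -0.0045 0.0015;  -0.0092 0.0027
88.9 -0.0047 0.0007;  -0.0095 0.0010
98.9 -0.0048 -0.0001;  -0.0096 -0.0006
108.9 -0.0047 -0.0009;  -0.0093 -0.0023
118.9 -0.0045 -0.0017;  -0.0088 -0.0039
128.9 -0.0041 -0.0025;  -0.0080 -0.0053
138.9 -0.0036 -0.0032;  -0.0069 -0.0066
148.9 -0.0030 -0.0037;  -0.0057 -0.0077
158.9 -0.0023 -0.0042;  -0.0042 -0.0086
168.9 -0.0015 -0.0045;  -0.0027 -0.0092
178.9 -0.0007 -0.0047;  -0.0010 -0.0095
188.9 0.0001 -0.0048;  0.0006 -0.0096
```

```bash
(python3 -m creep '-0.0024 0.0041 0 0 1;-0.0053 0.008 0 0 1'; python3 -m creep '-0.0032 0.0036 0 0 1;-0.0066 0.0069 0 0 1'; python3 -m creep '-0.0037 0.003 0 0 1;-0.0077 0.0057 0 0 1'; python3 -m creep '-0.0042 0.0023 0 0 1;-0.0086 0.0042 0 0 1') | grep -E "clock|pos|force|width"
```

```text
clock: 6.0
tool_pos: [562.2, -27.1, 52.2]
contact_force: [-1.6, -2.7, 2.8]
width: 0.236
clock: 6.25
tool_pos: [555.3, -20.1, 52.2]
contact_force: [-1.7, -3.6, 2.6]
width: 0.242
clock: 6.5
tool_pos: [547.3, -14.4, 52.2]
contact_force: [-1.6, -5.0, 2.2]
width: 0.24
clock: 6.75
tool_pos: [538.5, -10.2, 52.2]
contact_force: [0.4, -4.8, 1.6]
width: 0.241
```

```bash
(python3 -m creep '-0.0045 0.0015 0 0 1;-0.0092 0.0027 0 0 1'; python3 -m creep '-0.0047 0.0007 0 0 1;-0.0095 0.001 0 0 1'; python3 -m creep '-0.0048 -0.0001 0 0 1;-0.0096 -0.0006 0 0 1'; python3 -m creep '-0.0047 -0.0009 0 0 1;-0.0093 -0.0023 0 0 1'; python3 -m creep '-0.0045 -0.0017 0 0 1;-0.0088 -0.0039 0 0 1'; python3 -m creep '-0.0041 -0.0025 0 0 1;-0.008 -0.0053 0 0 1') | grep -E "clock|pos|force|width"
```

```text
clock: 7.0
tool_pos: [529.1, -7.7, 52.2]
contact_force: [-0.3, -5.5, 1.2]
width: 0.241
clock: 7.25
tool_pos: [519.5, -6.9, 52.2]
contact_force: [1.2, -5.7, 1.4]
width: 0.241
clock: 7.5
tool_pos: [510.1, -7.7, 52.2]
contact_force: [2.6, -5.9, -0.6]
width: 0.24
clock: 7.75
tool_pos: [501.3, -10.0, 52.2]
contact_force: [3.8, -4.0, -1.4]
width: 0.241
clock: 8.0
tool_pos: [492.9, -13.8, 52.2]
contact_force: [2.9, -4.4, -2.3]
width: 0.238
clock: 8.25
tool_pos: [485.1, -19.1, 52.2]
contact_force: [4.1, -3.4, -2.5]
width: 0.243
```

```bash
(python3 -m creep '-0.0036 -0.0032 0 0 1;-0.0069 -0.0066 0 0 1'; python3 -m creep '-0.003 -0.0037 0 0 1;-0.0057 -0.0077 0 0 1'; python3 -m creep '-0.0023 -0.0042 0 0 1;-0.0042 -0.0086 0 0 1'; python3 -m creep '-0.0015 -0.0045 0 0 1;-0.0027 -0.0092 0 0 1'; python3 -m creep '-0.0007 -0.0047 0 0 1;-0.001 -0.0095 0 0 1') | grep -E "clock|pos|force|width"
```

```text
clock: 8.5
tool_pos: [478.3, -25.7, 52.2]
contact_force: [3.4, -2.3, -2.7]
width: 0.241
clock: 8.75
tool_pos: [472.6, -33.4, 52.3]
contact_force: [4.8, -2.3, -2.3]
width: 0.24
clock: 9.0
tool_pos: [468.8, -40.9, 52.3]
contact_force: [7.4, 5.7, -4.2]
width: 0.241
clock: 9.25
tool_pos: [466.7, -47.2, 52.2]
contact_force: [7.7, 10.7, -4.6]
width: 0.236
clock: 9.5
tool_pos: [465.1, -54.8, 52.2]
contact_force: [2.5, 6.7, -0.7]
width: 0.243
```

The drag peak is near a grip angle of 165°: about 8 N at 158°, 12 N at 165° and 7 N at 173° tangential. I'll sweep back over it in finer steps.

```bash
cat > t.py <<'E'
import sys,re,numpy as np
s=sys.stdin.read()
P=[eval(x) for x in re.findall(r"tool_pos: (\[.*?\])",s)];F=[eval(x) for x in re.findall(r"contact_force: (\[.*?\])",s)]
for p,f in zip(P,F):
    d=np.array(p[:2])-[519.6,-61.6];a=np.arctan2(d[1],d[0]);print(p,"r %.1f a %.1f Ft(ccw) %.1f Fr %.1f"%(np.hypot(*d),np.degrees(a),-np.sin(a)*f[0]+np.cos(a)*f[1],np.cos(a)*f[0]+np.sin(a)*f[1]))
print(re.findall(r"clock.*",s)[-1])
E
(python3 -m creep '0.0006 0.005 0 0 1;0.0006 0.005 0 0 1'; python3 -m creep '0.0009 0.005 0 0 1;0.0009 0.005 0 0 1';python3 -m creep '0.0011 0.005 0 0 1;0.0011 0.005 0 0 1';python3 -m creep '0.0013 0.005 0 0 1;0.0013 0.005 0 0 1';python3 -m creep '0.0015 0.005 0 0 1;0.0015 0.005 0 0 1') | python3 t.py
```

```text
[466.1, -49.0, 52.3] r 55.0 a 166.7 Ft(ccw) -5.6 Fr -5.3
[467.8, -43.3, 52.3] r 54.9 a 160.5 Ft(ccw) -6.3 Fr -6.5
[469.7, -38.6, 52.3] r 54.9 a 155.3 Ft(ccw) -2.2 Fr -7.4
[472.0, -34.3, 52.3] r 54.9 a 150.2 Ft(ccw) -1.6 Fr -9.2
[474.6, -30.2, 52.3] r 54.9 a 145.1 Ft(ccw) 0.4 Fr -9.9
clock: 10.75
```

```bash
(python3 -m creep '0 0 0 0 1;0 0 0 0 1'; python3 -m creep '-0.0027 -0.004 0 0 1;-0.0027 -0.004 0 0 1'; python3 -m creep '-0.0024 -0.0045 0 0 1;-0.0024 -0.0045 0 0 1';python3 -m creep '-0.002 -0.0045 0 0 1;-0.002 -0.0045 0 0 1';python3 -m creep '-0.0017 -0.0045 0 0 1;-0.0017 -0.0045 0 0 1';python3 -m creep '-0.0015 -0.005 0 0 1;-0.0015 -0.005 0 0 1') | python3 t.py
```

```text
[474.5, -30.5, 52.3] r 54.8 a 145.4 Ft(ccw) -1.3 Fr -4.8
[471.7, -35.1, 52.3] r 54.7 a 151.0 Ft(ccw) 0.5 Fr -5.7
[469.5, -39.8, 52.3] r 54.6 a 156.5 Ft(ccw) -0.0 Fr -5.8
[467.8, -44.1, 52.3] r 54.7 a 161.3 Ft(ccw) 0.1 Fr -6.2
[466.5, -48.8, 52.3] r 54.6 a 166.4 Ft(ccw) 0.6 Fr -5.9
[465.4, -54.5, 52.3] r 54.7 a 172.5 Ft(ccw) 4.7 Fr -7.5
clock: 12.25
```

Those readings were taken after the motion had settled, so the drag didn't show. I'll sweep again with single-row calls so each force is read while moving.

```bash
(python3 -m creep '-0.0005 -0.004 0 0 1;-0.0006 -0.008 0 0 1;-0.0006 -0.008 0 0 1'; python3 -m creep '0 0.003 0 0 1'; python3 -m creep '0.0002 0.003 0 0 1';python3 -m creep '0.0003 0.003 0 0 1';python3 -m creep '0.0005 0.003 0 0 1';python3 -m creep '0.0006 0.003 0 0 1';python3 -m creep '0.0007 0.003 0 0 1';python3 -m creep '0.0008 0.003 0 0 1';python3 -m creep '0.0009 0.003 0 0 1';python3 -m creep '0.001 0.003 0 0 1';python3 -m creep '0.0011 0.003 0 0 1';python3 -m creep '0.0012 0.003 0 0 1') | python3 t.py
```

```text
[465.1, -62.3, 52.3] r 54.5 a -179.3 Ft(ccw) 0.1 Fr -5.4
[465.1, -59.7, 52.3] r 54.5 a 178.0 Ft(ccw) 5.5 Fr -4.9
[465.2, -57.8, 52.3] r 54.5 a 176.0 Ft(ccw) 4.3 Fr -4.9
[465.3, -56.2, 52.3] r 54.6 a 174.3 Ft(ccw) 9.2 Fr -4.5
[465.5, -54.9, 52.2] r 54.5 a 172.9 Ft(ccw) 10.3 Fr -4.5
[465.7, -53.7, 52.3] r 54.5 a 171.7 Ft(ccw) 10.3 Fr -4.0
[465.9, -52.6, 52.3] r 54.4 a 170.5 Ft(ccw) 8.4 Fr -4.8
[466.0, -51.7, 52.2] r 54.5 a 169.5 Ft(ccw) 12.2 Fr -2.9
[466.3, -50.3, 52.2] r 54.5 a 168.0 Ft(ccw) 9.1 Fr -3.4
[466.7, -48.8, 52.2] r 54.4 a 166.4 Ft(ccw) 10.4 Fr -4.6
[467.1, -47.1, 52.2] r 54.5 a 164.6 Ft(ccw) 9.0 Fr -3.2
[468.1, -44.3, 52.3] r 54.3 a 161.4 Ft(ccw) 3.6 Fr -4.1
clock: 14.0
```

```bash
(python3 -m creep '0.0015 0.004 0 0 1;0.0033 0.0076 0 0 1;0.0042 0.009 0 0 1;0.0042 0.009 0 0 1'; python3 -m creep '-0.0015 -0.0027 0 0 1'; python3 -m creep '-0.0015 -0.0028 0 0 1';python3 -m creep '-0.0014 -0.003 0 0 1';python3 -m creep '-0.0013 -0.003 0 0 1';python3 -m creep '-0.0012 -0.0032 0 0 1';python3 -m creep '-0.0011 -0.0034 0 0 1';python3 -m creep '-0.001 -0.0034 0 0 1';python3 -m creep '-0.0009 -0.0034 0 0 1';python3 -m creep '-0.0008 -0.0034 0 0 1';python3 -m creep '-0.0008 -0.0034 0 0 1';python3 -m creep '-0.0007 -0.0034 0 0 1';python3 -m creep '-0.0007 -0.0034 0 0 1';python3 -m creep '-0.0006 -0.0034 0 0 1';python3 -m creep '-0.0005 -0.0034 0 0 1';python3 -m creep '-0.0004 -0.0034 0 0 1') | python3 t.py
```

```text
[472.4, -34.8, 52.2] r 54.3 a 150.4 Ft(ccw) -0.2 Fr -5.5
[471.3, -36.9, 52.3] r 54.2 a 152.9 Ft(ccw) -1.2 Fr -5.6
[470.3, -38.9, 52.3] r 54.3 a 155.3 Ft(ccw) -3.7 Fr -5.4
[469.5, -40.5, 52.3] r 54.4 a 157.2 Ft(ccw) -6.1 Fr -6.1
[469.0, -41.8, 52.3] r 54.3 a 158.6 Ft(ccw) -8.3 Fr -6.2
[468.6, -42.8, 52.3] r 54.4 a 159.8 Ft(ccw) -3.3 Fr -5.3
[468.2, -43.8, 52.3] r 54.4 a 160.9 Ft(ccw) -4.8 Fr -3.6
[467.9, -44.7, 52.3] r 54.4 a 161.9 Ft(ccw) -10.6 Fr -4.0
[467.5, -45.7, 52.3] r 54.5 a 163.0 Ft(ccw) -9.8 Fr -4.3
[467.2, -46.8, 52.3] r 54.4 a 164.2 Ft(ccw) -8.5 Fr -4.1
[467.0, -47.4, 52.3] r 54.5 a 164.9 Ft(ccw) -12.5 Fr -4.8
[466.7, -48.8, 52.3] r 54.4 a 166.4 Ft(ccw) -9.4 Fr -3.7
[466.3, -50.3, 52.3] r 54.5 a 168.0 Ft(ccw) -10.3 Fr -5.0
[465.9, -52.9, 52.3] r 54.4 a 170.8 Ft(ccw) -2.7 Fr -5.0
[465.6, -55.7, 52.3] r 54.3 a 173.8 Ft(ccw) -5.0 Fr -6.2
[465.3, -58.5, 52.3] r 54.4 a 176.7 Ft(ccw) -4.2 Fr -6.4
clock: 16.38
```

```bash
(python3 -m creep '0 -0.004 0 0 1;0.0001 -0.0075 0 0 1;0.0001 -0.0075 0 0 1'; python3 -m creep '0 0.0038 0 0 1;-0.0001 0.0077 0 0 1'; python3 -m creep '0.0003 0.0038 0 0 1;0.0009 0.0076 0 0 1';python3 -m creep '0.0009 0.0037 0 0 1;0.002 0.0074 0 0 1';python3 -m creep '0.0014 0.0036 0 0 1;0.003 0.0071 0 0 1';python3 -m creep '0.0019 0.0033 0 0 1;0.004 0.0066 0 0 1'; python3 -m creep '0.0019 0.0033 0 0 1;0.004 0.0066 0 0 1;0.004 0.0066 0 0 1'; echo; python3 -m creep '-0.0023 -0.0031 0 0 1;-0.0043 -0.0064 0 0 1';python3 -m creep '-0.0019 -0.0034 0 0 1;-0.0036 -0.0069 0 0 1';python3 -m creep '-0.0014 -0.0036 0 0 1;-0.0027 -0.0072 0 0 1';python3 -m creep '-0.0011 -0.0037 0 0 1;-0.002 -0.0074 0 0 1';python3 -m creep '-0.0009 -0.0037 0 0 1;-0.0017 -0.0075 0 0 1';python3 -m creep '-0.0006 -0.0038 0 0 1;-0.001 -0.0076 0 0 1') | python3 t.py
```

```text
[465.6, -66.3, 52.3] r 54.2 a -175.0 Ft(ccw) 1.2 Fr -5.4
[465.4, -59.1, 52.3] r 54.3 a 177.4 Ft(ccw) 5.4 Fr -5.5
[465.8, -53.8, 52.3] r 54.4 a 171.8 Ft(ccw) 12.0 Fr -4.4
[466.9, -48.2, 52.2] r 54.4 a 165.7 Ft(ccw) 10.3 Fr -2.3
[468.7, -42.2, 52.2] r 54.5 a 159.1 Ft(ccw) 5.4 Fr -2.2
[472.0, -35.0, 52.2] r 54.5 a 150.8 Ft(ccw) 0.2 Fr 1.0
[476.5, -27.9, 52.2] r 54.7 a 142.0 Ft(ccw) -0.9 Fr -4.2
[472.2, -34.4, 52.3] r 54.6 a 150.2 Ft(ccw) -1.2 Fr -3.8
[469.2, -40.5, 52.3] r 54.6 a 157.3 Ft(ccw) -8.3 Fr -5.4
[467.3, -46.1, 52.3] r 54.5 a 163.5 Ft(ccw) -6.4 Fr -5.0
[466.0, -52.2, 52.3] r 54.4 a 170.1 Ft(ccw) -9.0 Fr -6.0
[465.4, -59.3, 52.3] r 54.2 a 177.6 Ft(ccw) -1.9 Fr -8.8
[465.7, -66.9, 52.4] r 54.2 a -174.4 Ft(ccw) -1.1 Fr -10.1
clock: 19.88
```

```bash
(python3 -m creep '0 0.0025 0 0 1;-0.0001 0.0045 0 0 1;-0.0001 0.0045 0 0 1'; python3 -m creep '0.0001 0.0038 0 0 1;0.0004 0.0077 0 0 1'; python3 -m creep '0.0005 0.0038 0 0 1;0.0012 0.0076 0 0 1';python3 -m creep '0.0009 0.0037 0 0 1;0.002 0.0074 0 0 1';python3 -m creep '0.0014 0.0036 0 0 1;0.003 0.0071 0 0 1';python3 -m creep '0.0019 0.0033 0 0 1;0.004 0.0066 0 0 1'; python3 -m creep '0.0014 0.0022 0 0 1;0.0014 0.0022 0 0 1'; echo; python3 -m creep '-0.0023 -0.0031 0 0 1;-0.0043 -0.0064 0 0 1';python3 -m creep '-0.0019 -0.0034 0 0 1;-0.0036 -0.0069 0 0 1';python3 -m creep '-0.0014 -0.0036 0 0 1;-0.0027 -0.0072 0 0 1';python3 -m creep '-0.0011 -0.0037 0 0 1;-0.002 -0.0074 0 0 1';python3 -m creep '-0.0009 -0.0037 0 0 1;-0.0017 -0.0075 0 0 1';python3 -m creep '-0.0006 -0.0038 0 0 1;-0.001 -0.0076 0 0 1') | python3 t.py
```

```text
[465.6, -62.4, 52.3] r 54.0 a -179.2 Ft(ccw) 0.6 Fr -5.0
[465.7, -56.3, 52.3] r 54.2 a 174.4 Ft(ccw) 9.9 Fr -3.8
[466.5, -50.6, 52.3] r 54.2 a 168.3 Ft(ccw) 10.2 Fr -4.6
[468.0, -44.9, 52.3] r 54.2 a 162.1 Ft(ccw) 9.3 Fr -5.6
[470.5, -38.3, 52.3] r 54.3 a 154.6 Ft(ccw) 3.5 Fr -4.3
[474.3, -31.5, 52.2] r 54.4 a 146.4 Ft(ccw) 0.1 Fr -3.4
[476.0, -28.9, 52.2] r 54.5 a 143.1 Ft(ccw) -1.0 Fr -4.0
[471.9, -35.4, 52.3] r 54.4 a 151.2 Ft(ccw) -1.6 Fr -5.0
[469.3, -41.1, 52.3] r 54.3 a 157.8 Ft(ccw) -8.4 Fr -7.4
[467.5, -46.5, 52.4] r 54.2 a 163.8 Ft(ccw) -11.2 Fr -6.4
[466.3, -52.0, 52.3] r 54.2 a 169.8 Ft(ccw) -11.0 Fr -6.9
[465.7, -58.8, 52.4] r 54.0 a 177.0 Ft(ccw) -4.2 Fr -9.9
[466.0, -66.1, 52.4] r 53.8 a -175.2 Ft(ccw) -2.3 Fr -10.9
clock: 23.25
```

Run:
```python
import numpy as np
from scipy.optimize import least_squares
cw=[(177.4,5.4),(174.4,9.9),(171.8,12),(168.3,10.2),(165.7,10.3),(162.1,9.3),(159.1,5.4),(154.6,3.5),(150.8,.2),(181,0.9),(146.4,.1)]
cc=[(151.2,1.6),(157.3,8.3),(157.8,8.4),(157.8,8.1),(163.5,6.4),(163.8,11.2),(164.8,12.3),(169.8,11),(170.1,9),(172.9,7),(177,4.2),(177.6,1.9),(150.2,1.2),(184.8,2.3),(185.6,1.1)]
for n,d in(("cw",cw),("ccw",cc),("all",cw+cc)):
    a,f=np.array(d).T
    for sh in("tri","cos"):
        def g(p):
            t=np.clip(np.abs(a-p[0])/14,0,1);return p[2]+p[1]*((1-t) if sh=="tri" else .5+.5*np.cos(np.pi*t))-f
        s=least_squares(g,[167,13,1],loss="soft_l1");print(n,sh,s.x.round(2),round(float(np.std(g(s.x))),2))
```

```text
cw tri [167.91  12.7    0.9 ] 1.55
cw cos [168.76  11.17   1.55] 1.44
ccw tri [165.23  11.05   1.9 ] 1.6
ccw cos [164.69  10.13   2.27] 1.77
all tri [166.28  11.37   1.47] 1.78
all cos [166.39   9.68   1.93] 2.0
```

```bash
(python3 -m creep '-0.0003 0.004 0 0 1;-0.0004 0.008 0 0 1;-0.0001 0.012 0 0 1;0.0004 0.015 0 0 1;0.0009 0.0173 0 0 1;0.0009 0.0173 0 0 1;0.0009 0.0173 0 0 1;0.0009 0.0173 0 0 1') | python3 t.py
```

```text
[466.9, -50.4, 52.3] r 53.9 a 168.0 Ft(ccw) 5.4 Fr -6.6
clock: 24.25
```

```bash
(python3 -m creep '0.0004 0.0025 0 0 1;0.0008 0.0045 0 0 1;0.0008 0.005 0 0 1';python3 -m creep '0 0 0 0 1;0 0 0 0 1') | python3 t.py
```

```text
[467.7, -47.0, 52.3] r 53.9 a 164.3 Ft(ccw) 3.2 Fr -6.6
[467.7, -47.0, 52.3] r 53.9 a 164.3 Ft(ccw) -0.7 Fr -3.7
clock: 24.88
```

```bash
(python3 -m creep '-0.0004 -0.0015 0 0 1;-0.0008 -0.0032 0 0 1;-0.0008 -0.0034 0 0 1';python3 -m creep '0 0 0 0 1;0 0 0 0 1') | python3 t.py
```

```text
[467.3, -48.8, 52.3] r 53.8 a 166.2 Ft(ccw) -6.4 Fr -4.8
[467.3, -48.7, 52.3] r 53.9 a 166.1 Ft(ccw) -1.8 Fr -5.0
clock: 25.5
```

The wheel stands at 166.1°, against a fitted peak of about 166.4°. I'll release, lift and check the angle.

```bash
python3 -m creep '0 0 0 0 0.6;0 0 0 0 0;0 0 0 0 0;0 0 0 0 0;0 0 0.04 0 0;0 0 0.09 0 0;0 0 0.13 0 0;-0.02 0.05 0.15 0 0;-0.025 0.1 0.15 0 0;-0.025 0.15 0.15 0 0;-0.03 0.2 0.15 0 0;-0.03 0.25 0.15 0 0;-0.03 0.29 0.15 0 0;-0.03 0.32 0.15 0 0;-0.03 0.335 0.15 0 0;-0.03 0.335 0.15 0 0'
python3 - <<'E'
from h import *
m=vision.camera_model("wrist");im=vision.snapshot("wrist");np.save("w6.npy",m,allow_pickle=True)
a=vision.snapshot("top")
f=lambda im,x,y,w,h,k:cv2.resize(im[y:y+h,x:x+w],None,fx=k,fy=k,interpolation=cv2.INTER_CUBIC)
cv2.imwrite("pics/w6.png",im[:,:,::-1]);cv2.imwrite("pics/t6.png",f(a,225,140,100,110,5)[:,:,::-1])
print(r.read_state()["tool_pos"],proj("wrist",[441,292,41],m))
E
```

```text
clock: 27.5
tool_pos: [437.2, 286.6, 202.1]
tcp_rot: [0.02, 0.152, 0.988, 0.019]
contact_force: [0.1, -0.0, -0.0]
width: 0.998
[437.24503667 285.49935581 202.30258515] [254.95747096 165.09255404]
```

View pics/w6.png

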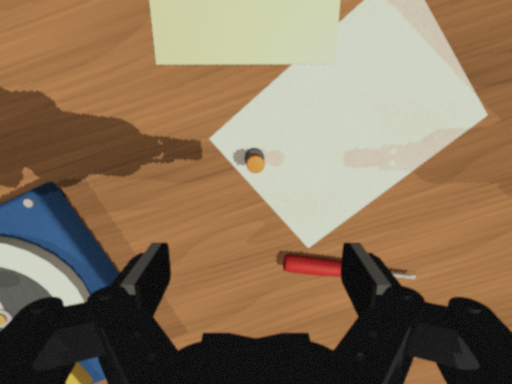

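View pics/t6.png

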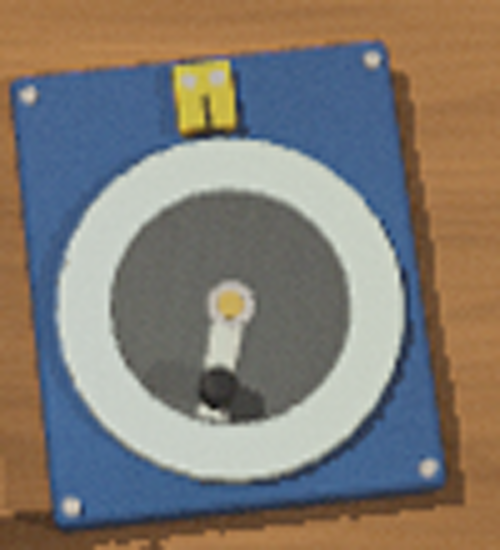

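The wrist view shows the marker upright at (255,161). The top view shows the crank arm at about 167–168°, which matches. I'll refine the marker position.

Run:
```python
from h import *
np.set_printoptions(precision=3,suppress=True)
s=r.read_state();print(s["tool_pos"],s["tcp_rot"])
crop("pics/w6.png","pics/w6c.png",225,130,60,60,10)
```

```text
[437.245 285.499 202.303] [0.02  0.153 0.988 0.019]
```

View pics/w6c.png

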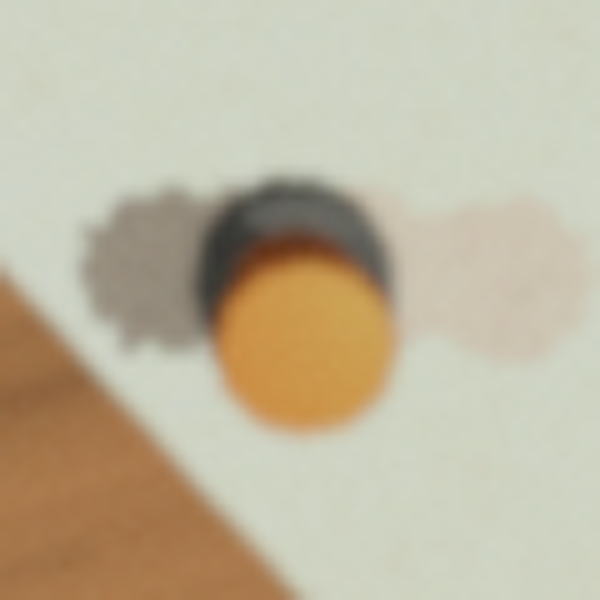

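Run:
```python
from h import *
np.set_printoptions(precision=1,suppress=True)
m=np.load("w6.npy",allow_pickle=True).item();M=np.load("M.npy",allow_pickle=True).item()
print(atz("wrist",255.25,164.05,42,m),atz("wrist",254,156.5,10,m))
print(tri(ray("wrist",255.25,164.05,m),ray("top",153.75,227.55,M["top"]),ray("scene",376.05,208.75,M["scene"])))
print(r.read_state()["tool_pos"])
```

```text
[439.7 292.7  42. ] [437.7 293.2  10. ]
(array([440.4, 293. ,  40.9]), [np.float64(0.5577092094165907), np.float64(0.5167181032384252), np.float64(0.6138853952309029)])
[437.2 285.5 202.3]
```

```bash
python3 -m creep '0.003 0.008 -0.05 0 0;0.0035 0.0084 -0.1 0 0;0.0035 0.0084 -0.14 0 0;0.0035 0.0084 -0.17 0 0;0.0035 0.0084 -0.185 0 0;0.0035 0.0084 -0.19 0 0;0.0035 0.0084 -0.19 0 0'
python3 - <<'E'
from h import *
m=vision.camera_model("wrist");im=vision.snapshot("wrist");b=vision.snapshot("scene")
f=lambda im,x,y,w,h,k:cv2.resize(im[y:y+h,x:x+w],None,fx=k,fy=k,interpolation=cv2.INTER_CUBIC)
cv2.imwrite("pics/w7.png",im[:,:,::-1]);cv2.imwrite("pics/s7c.png",f(b,330,150,100,90,6)[:,:,::-1])
E
```

```text
clock: 28.48
tool_pos: [441.4, 293.9, 13.2]
tcp_rot: [0.02, 0.153, 0.988, 0.019]
contact_force: [-0.0, -0.4, 0.1]
width: 0.999
```

View pics/w7.png

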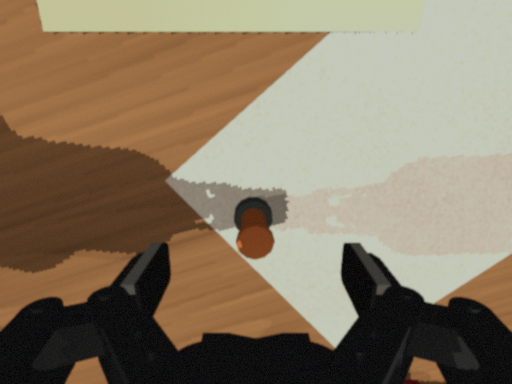

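View pics/s7c.png

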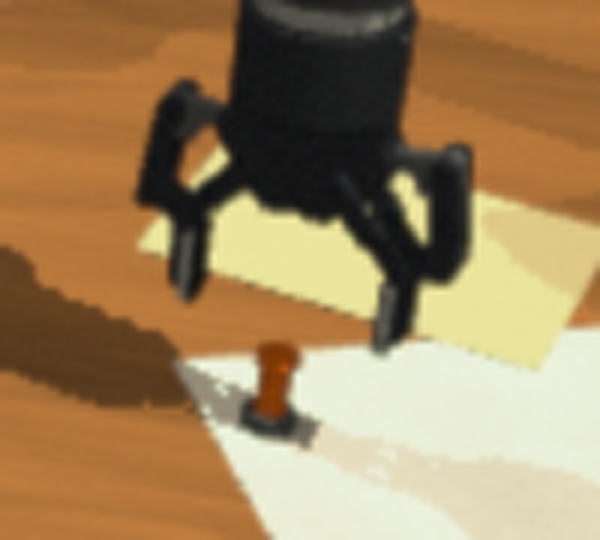

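The marker is centred between the jaws, and the open tips are still just above its cap. I'll go down a further 29 mm and close.

```bash
python3 -m creep '0 0 -0.012 0 0;0 0 -0.02 0 0;0 0 -0.02 0 0'; python3 -m creep '0 0 -0.007 0 0;0 0 -0.009 0 0;0 0 -0.009 0 0.5;0 0 -0.009 0 1;0 0 -0.009 0 1;0 0 -0.009 0 1;0 0 -0.009 0 1;0 0 -0.009 0 1'
python3 - <<'E'
from h import *
im=vision.snapshot("wrist");b=vision.snapshot("scene")
f=lambda im,x,y,w,h,k:cv2.resize(im[y:y+h,x:x+w],None,fx=k,fy=k,interpolation=cv2.INTER_CUBIC)
cv2.imwrite("pics/w8.png",im[:,:,::-1]);cv2.imwrite("pics/s8c.png",f(b,330,150,100,90,6)[:,:,::-1])
E
```

```text
clock: 28.95
tool_pos: [440.9, 293.9, -7.4]
tcp_rot: [0.02, 0.153, 0.988, 0.019]
contact_force: [0.1, -0.1, -0.3]
width: 1.0
clock: 29.95
tool_pos: [441.1, 294.0, -16.1]
tcp_rot: [0.02, 0.153, 0.988, 0.019]
contact_force: [-0.2, 0.0, 3.0]
width: 0.22
```

View pics/s8c.png

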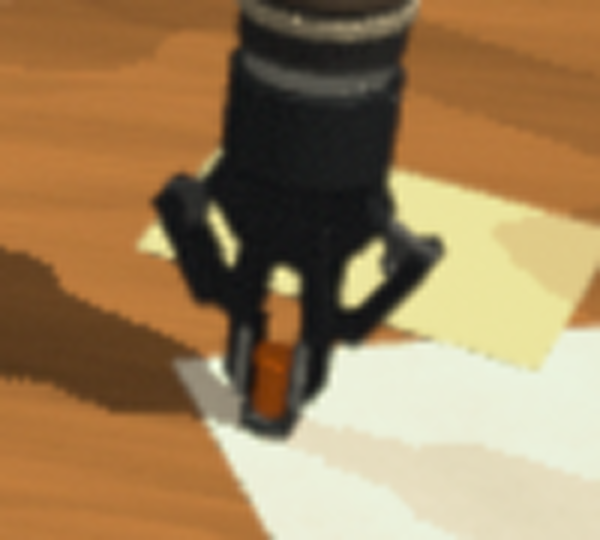

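View pics/w8.png

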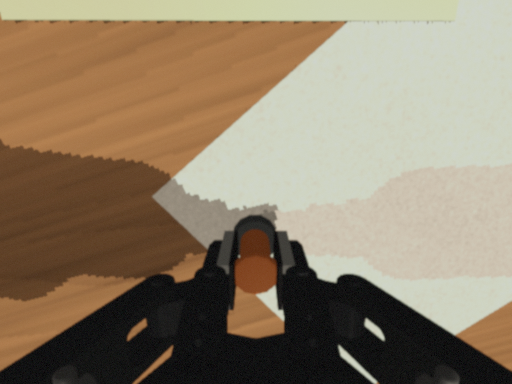

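The marker is gripped. Lifting and carrying it over the mark spot at (607, -51).

```bash
python3 -m creep '0 0 0.05 0 1;0 0 0.1 0 1;0.015 -0.03 0.14 0 1;0.04 -0.08 0.14 0 1;0.065 -0.13 0.14 0 1;0.09 -0.18 0.14 0 1;0.115 -0.23 0.14 0 1;0.135 -0.28 0.14 0 1;0.155 -0.315 0.14 0 1;0.165 -0.335 0.14 0 1;0.167 -0.344 0.13 0 1;0.167 -0.344 0.11 0 1;0.167 -0.344 0.09 0 1;0.167 -0.344 0.085 0 1;0.167 -0.344 0.085 0 1;0.167 -0.344 0.085 0 1'
python3 - <<'E'
from h import *
im=vision.snapshot("wrist");m=vision.camera_model("wrist");np.save("w9.npy",m,allow_pickle=True);b=vision.snapshot("scene")
f=lambda im,x,y,w,h,k:cv2.resize(im[y:y+h,x:x+w],None,fx=k,fy=k,interpolation=cv2.INTER_CUBIC)
cv2.imwrite("pics/w9.png",im[:,:,::-1]);cv2.imwrite("pics/s9c.png",f(b,180,130,120,130,4.6)[:,:,::-1])
print(r.read_state()["tool_pos"])
E
```

```text
clock: 32.05
tool_pos: [608.6, -49.6, 69.8]
tcp_rot: [0.021, 0.152, 0.988, 0.019]
contact_force: [0.7, -0.1, -0.9]
width: 0.22
[608.64260628 -49.83562198  69.76920164]
```

View pics/w9.png

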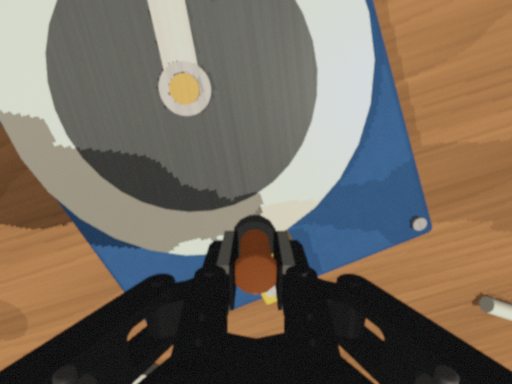

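View pics/s9c.png

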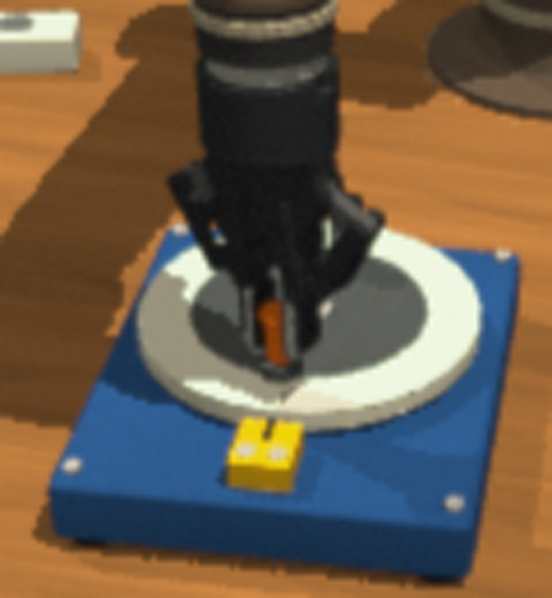

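```bash
python3 -m creep '-0.0003 0 -0.007 0 1;-0.0003 0 -0.012 0 1;-0.0003 0 -0.0145 0 1;-0.0003 0 -0.0145 0 1';python3 -m creep '0 0 -0.001 0 1;0 0 -0.001 0 1'
python3 - <<'E'
from h import *
b=vision.snapshot("scene")
f=lambda im,x,y,w,h,k:cv2.resize(im[y:y+h,x:x+w],None,fx=k,fy=k,interpolation=cv2.INTER_CUBIC)
cv2.imwrite("pics/s10c.png",f(b,200,170,80,70,9)[:,:,::-1])
E
```

```text
clock: 32.65
tool_pos: [608.1, -49.8, 54.8]
tcp_rot: [0.021, 0.153, 0.988, 0.019]
contact_force: [-0.3, -0.2, -0.6]
width: 0.225
clock: 32.9
tool_pos: [608.2, -49.8, 54.0]
tcp_rot: [0.021, 0.153, 0.988, 0.019]
contact_force: [0.2, 0.3, -0.5]
width: 0.222
```

View pics/s10c.png

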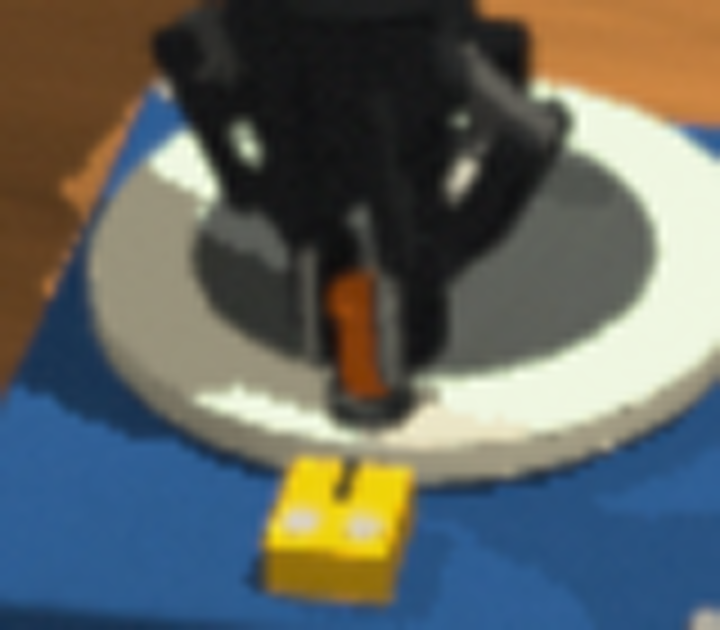

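```bash
python3 -m creep '0 0 -0.001 0 1;0 0 -0.0012 0 1'|grep -E "pos|force";python3 -m creep '0 0 -0.001 0 1;0 0 -0.0012 0 1'|grep -E "pos|force"
```

```text
tool_pos: [608.8, -49.8, 53.9]
contact_force: [-0.9, -0.0, 5.9]
tool_pos: [609.3, -49.8, 53.8]
contact_force: [-2.5, -0.6, 6.1]
```

Run:
```python
from h import *
M=np.load("M.npy",allow_pickle=True).item()
for p in([607,-51,70],[520,-61.6,70]):
    s=proj("scene",p,M["scene"]);print(s,(s-[200,170])*9)
```

```text
[240.53774011 214.94255953] [364.83966103 404.48303578]
[246.32566646 196.79347958] [416.93099818 241.14131625]
```

```bash
python3 -m creep '-0.0005 0 0 0 1;-0.0005 0 0 0 0.7;-0.0005 0 0 0 0.65;-0.0005 0 0 0 0.6;-0.0005 0 0 0 0.5;-0.0005 0 0 0 0.2;-0.0005 0 0 0 0;-0.0005 0 0 0 0;-0.0005 0 0 0 0'
python3 - <<'E'
from h import *
b=vision.snapshot("scene");im=vision.snapshot("wrist")
f=lambda im,x,y,w,h,k:cv2.resize(im[y:y+h,x:x+w],None,fx=k,fy=k,interpolation=cv2.INTER_CUBIC)
cv2.imwrite("pics/s11c.png",f(b,200,170,80,70,9)[:,:,::-1]);cv2.imwrite("pics/w11.png",im[:,:,::-1])
E
```

```text
clock: 34.58
tool_pos: [608.8, -49.8, 53.9]
tcp_rot: [0.022, 0.153, 0.988, 0.019]
contact_force: [0.5, -0.4, 0.5]
width: 1.003
```

View pics/s11c.png

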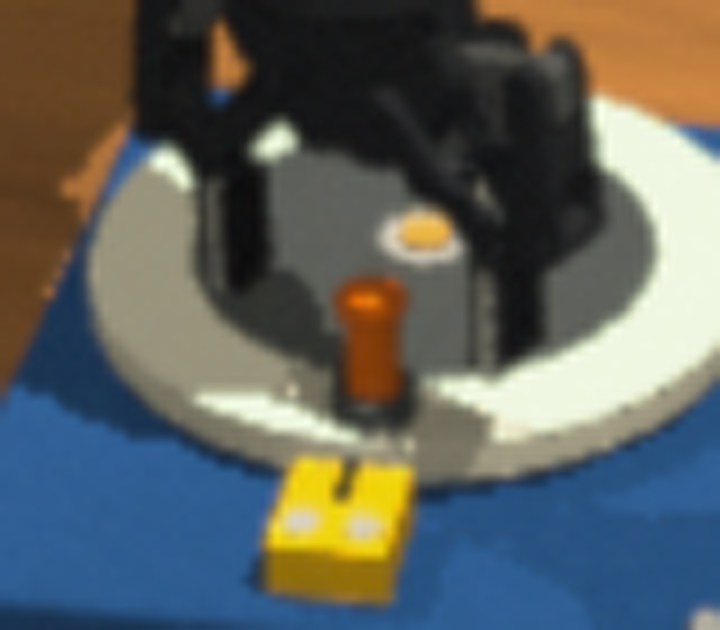

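View pics/w11.png

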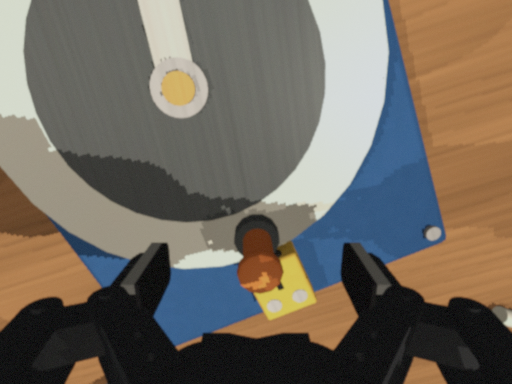

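The marker stands upright on the white band. Lifting clear and verifying.

```bash
python3 -m creep '0 0 0.03 0 0;0 0 0.07 0 0;0 0 0.12 0 0;-0.01 0.04 0.16 0 0;-0.02 0.09 0.17 0 0;-0.03 0.14 0.17 0 0;-0.04 0.19 0.17 0 0;-0.05 0.24 0.17 0 0;-0.05 0.26 0.17 0 0;-0.05 0.26 0.17 0 0'
python3 - <<'E'
from h import *
M=np.load("M.npy",allow_pickle=True).item()
a=vision.snapshot("top");b=vision.snapshot("scene")
f=lambda im,x,y,w,h,k:cv2.resize(im[y:y+h,x:x+w],None,fx=k,fy=k,interpolation=cv2.INTER_CUBIC)
cv2.imwrite("pics/t12.png",f(a,225,140,100,110,5)[:,:,::-1]);cv2.imwrite("pics/s12.png",f(b,190,160,110,85,7)[:,:,::-1])
cv2.imwrite("pics/s12f.png",b[:,:,::-1])
for p in([607,-51,80],[607,-51,112]):
  s=proj("scene",p,M["scene"]);t=proj("top",p,M["top"]);print(p,(t-[225,140]+.5)*5,(s-[190,160]+.5)*7)
E
```

```text
clock: 35.92
tool_pos: [558.8, 211.1, 223.7]
tcp_rot: [0.022, 0.152, 0.988, 0.019]
contact_force: [0.2, -0.4, -1.2]
width: 0.995
[607, -51, 80] [213.63980313 161.82175687] [356.54577269 366.51406407]
[607, -51, 112] [215.54562078 148.02656333] [354.19930075 296.0166637 ]
```

View pics/t12.png

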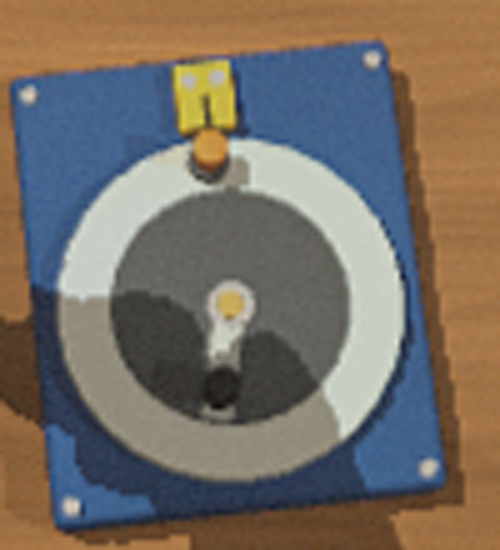

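View pics/s12.png

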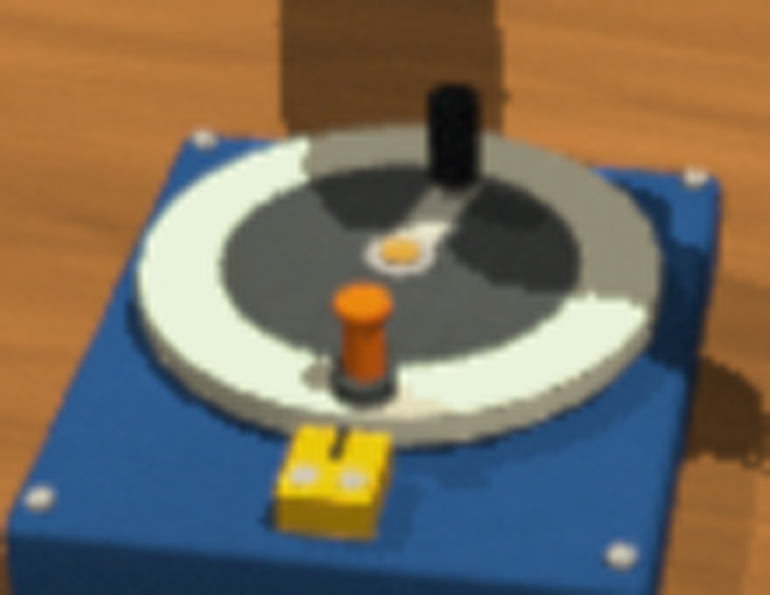

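View pics/s12f.png

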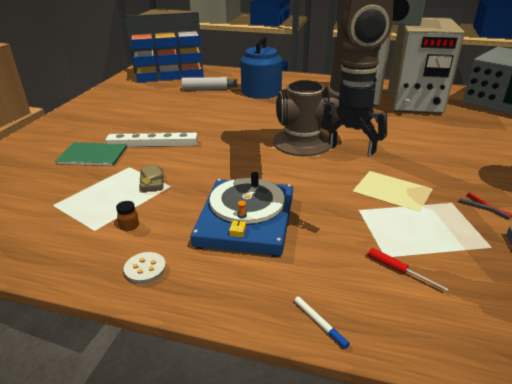

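Run:
```python
from h import *
np.set_printoptions(precision=1,suppress=True)
M=np.load("M.npy",allow_pickle=True).item()
T=lambda X,Y:(225+(X+.5)/5-.5,140+(Y+.5)/5-.5)
S=lambda X,Y:(190+(X+.5)/7-.5,160+(Y+.5)/7-.5)
c,e=tri(ray("top",*T(211,150),M["top"]),ray("scene",*S(362,301),M["scene"]));print("cap",c,e)
print("foot scene",atz("scene",*S(364,380),80-5,M["scene"]),"stem base",atz("scene",*S(364,374),80,M["scene"]))
d=c[:2]-[519.8,-61.7];print(np.hypot(*d),np.degrees(np.arctan2(d[1],d[0])))
for z in(70,):print("shoe slot top",atz("top",*T(207,106),69,M["top"]),"scene",atz("scene",*S(341,440),69,M["scene"]))
b,e=tri(ray("top",*T(221,388),M["top"]),ray("scene",*S(454,92),M["scene"]));d=b[:2]-[519.8,-61.7];print("grip",b,e,np.degrees(np.arctan2(d[1],d[0])))
```

```text
cap [606.1 -48.4 109.4] [np.float64(0.2697351505782478), np.float64(0.2697351505782242)]
foot scene [608.2 -47.6  75. ] stem base [611.1 -46.6  80. ]
87.30104357147222 8.746911784374488
shoe slot top [645.1 -47.7  69. ] scene [638.6 -47.1  69. ]
grip [462.1 -54.  116.7] [np.float64(0.19243580515948133), np.float64(0.19243580515947462)] 172.35922222670226
```

Marker: upright at about (606.5, -48.3), r ≈ 87.5, roughly 2–3 mm to the side of the shoe centreline. I want to be sure the wheel didn't move during the placing, so I'll compare the before and after crops.

Run:
```python
from h import *
a=cv2.imread("pics/t6.png")[280:450,130:330];b=cv2.imread("pics/t12.png")[280:450,130:330]
o=[]
for x in(a,b):
    y=np.clip(cv2.resize(x,None,fx=2,fy=3).astype(float)*1.6,0,255).astype(np.uint8);o.append(y)
cv2.imwrite("pics/cmp.png",np.hstack(o))
im=vision.snapshot("wrist")
```

View pics/cmp.png

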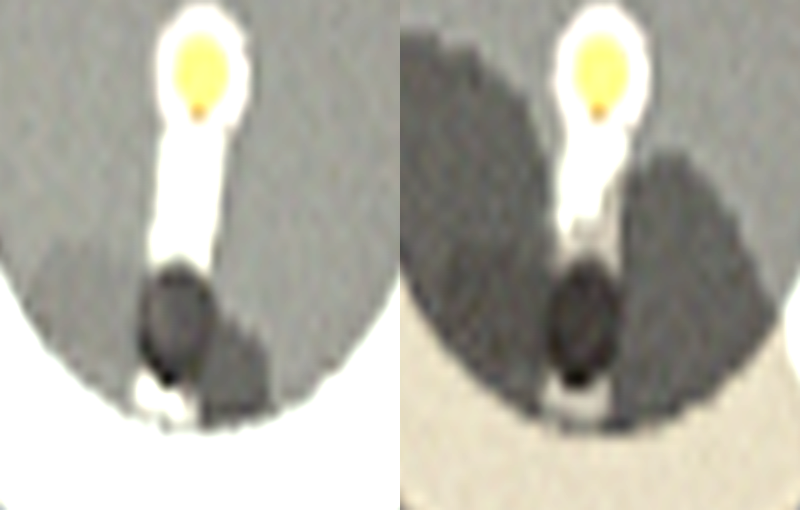

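The crank arm looks turned about 3° between the two pictures. I'll quantify it with wrist pictures w9 (just before contact) and w11 (just after release).

Run:
```python
from h import *
a=cv2.resize(cv2.imread("pics/w9.png")[0:130,110:240],None,fx=3,fy=4.4);b=cv2.resize(cv2.imread("pics/w11.png")[0:130,110:240],None,fx=3,fy=4.4)
cv2.imwrite("pics/cmp2.png",np.hstack([a,b]))
```

```text
(no output)
```

View pics/cmp2.png

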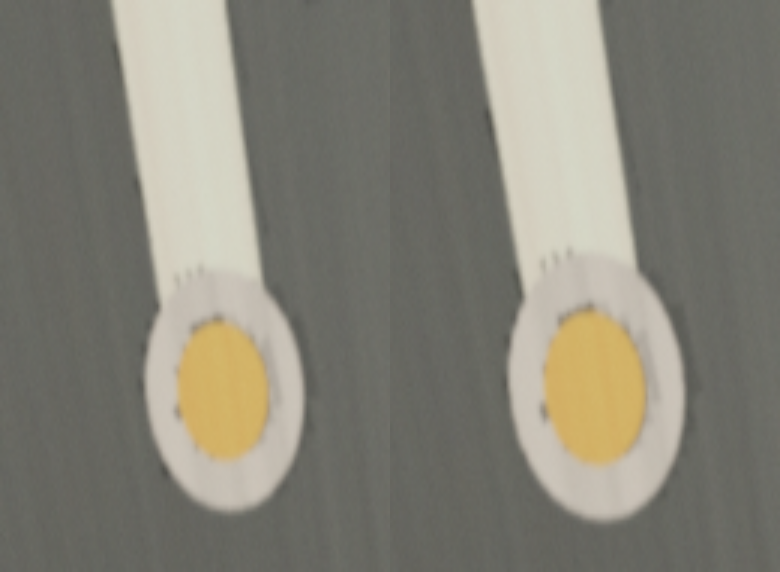

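Run:
```python
from h import *
m=np.load("w9.npy",allow_pickle=True).item()
import copy
m2=copy.deepcopy(m);m2["world_from_camera"][:3,3]+=[0.2,0,-15.9]
def P(X,Y,mm,off):
    return atz("wrist",110+(X-off+.5)/3-.5,(Y+.5)/4.4-.5,74,mm)
for mm,off,L,R in((m,0,((112,0),(158,275)),((223,0),(260,275))),(m2,390,((473,0),(523,275)),((597,0),(635,270)))):
    for e in(L,R):
        p,q=P(*e[0],mm,off),P(*e[1],mm,off);d=p-q;print(np.degrees(np.arctan2(d[1],d[0])).round(2))
    print()
mm=m
for n in(m,m2):print([proj("wrist",p,n).round(1) for p in([519.6,-61.6,75],[607,-51,80])])
```

```text
171.65
170.9

172.41
171.15

[array([185.4,  89.6]), array([253.8, 227.4])]
[array([179.3,  89.2]), array([254.8, 239.6])]
```

Between just before contact and after release, the arm turned only about 0.5° by the wrist pictures. That disagrees with the shadowed top view, so I'll take a clean wrist look now.

```bash
python3 -m creep '0.01 -0.05 0 0 0;0.02 -0.1 0 0 0;0.03 -0.15 0 0 0;0.04 -0.2 0 0 0;0.02 -0.24 0 0 0;0.0 -0.265 0 0 0;-0.01 -0.27 0 0 0;-0.01 -0.27 0 0 0;-0.01 -0.27 0 0 0'
python3 - <<'E'
from h import *
m=vision.camera_model("wrist");im=vision.snapshot("wrist");np.save("w13.npy",m,allow_pickle=True)
cv2.imwrite("pics/w13.png",im[:,:,::-1])
E
```

```text
clock: 37.2
tool_pos: [549.6, -60.4, 223.9]
tcp_rot: [0.023, 0.153, 0.988, 0.019]
contact_force: [-0.1, -0.9, 0.4]
width: 1.002
```

View pics/w13.png

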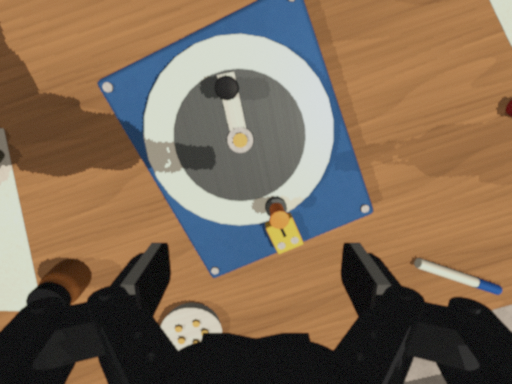

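Run:
```python
from h import *
crop("pics/w13.png","pics/w13a.png",190,60,100,100,6)
crop("pics/w13.png","pics/w13b.png",240,180,80,80,7)
m=np.load("w13.npy",allow_pickle=True).item()
print((proj("wrist",[519.6,-61.6,75],m)-[190,60]+.5)*6,(proj("wrist",[607,-51,80],m)-[240,180]+.5)*7,(proj("wrist",[607,-51,112],m)-[240,180]+.5)*7)
```

```text
[304.02480795 484.85566004] [230.24042532 206.68996747] [251.25352823 287.821801  ]
```

View pics/w13a.png

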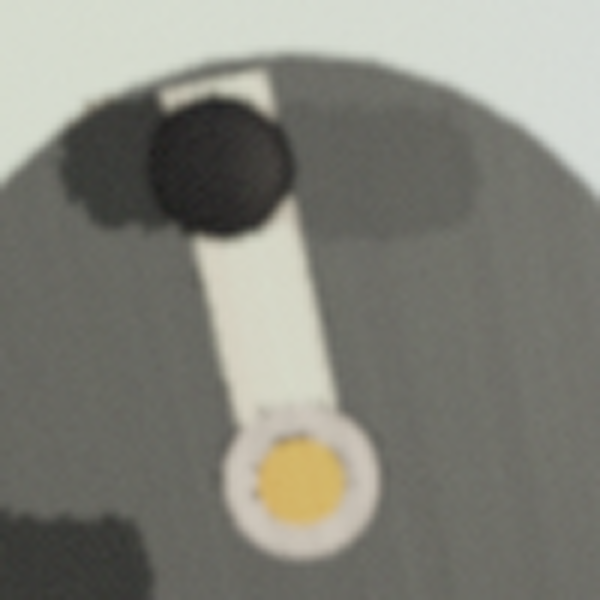

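View pics/w13b.png

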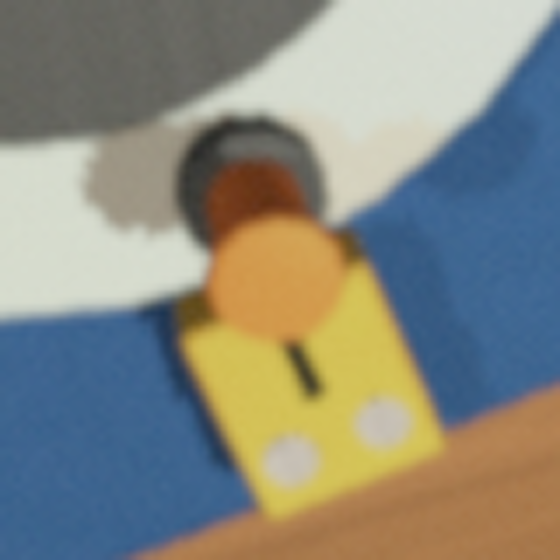

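Run:
```python
from h import *
np.set_printoptions(precision=1,suppress=True)
m=np.load("w13.npy",allow_pickle=True).item()
A=lambda X,Y,z:atz("wrist",190+(X+.5)/6-.5,60+(Y+.5)/6-.5,z,m)
B=lambda X,Y,z:atz("wrist",240+(X+.5)/7-.5,180+(Y+.5)/7-.5,z,m)
h=A(302,482,75);print("hub",h)
ang=lambda d:np.degrees(np.arctan2(d[1],d[0]))
print("arm end",ang(A(216,85,74)-A(302,482,74)),"edges",ang(A(195,250,74)-A(240,415,74)),ang(A(297,215,74)-A(338,405,74)))
c=A(222,168,118);print("grip",c,ang(c-h),np.hypot(*(c-h)[:2]))
for p in(B(252,188,79),B(277,277,112)):print("marker",p,ang(p-h),np.hypot(*(p-h)[:2]))
s=np.array([B(180,330,69),B(443,440,69),B(268,515,69)]);print("shoe",s, "centre",(s[0]+s[1])/2,ang((s[0]+s[1])/2-h),"side dir",ang(s[2]-s[0]))
for q in((290,345),(315,392)):print("slot",ang(B(*q,69)-h))
```

```text
hub [519.1 -61.7  75. ]
arm end 173.69610723635728 edges 176.28598067476335 174.20792000301086
grip [464.4 -55.8 118. ] 173.7685690265923 55.01468831044007
marker [605.5 -46.5  79. ] 9.982325410391306 87.68215975104546
marker [606.6 -46.7 112. ] 9.746274552669707 88.80707693112615
shoe [[631.8 -66.4  69. ]
 [668.5 -27.4  69. ]
 [673.1 -62.   69. ]] centre [650.2 -46.9  69. ] 6.463557179859456 side dir 6.0888264850211185
slot 6.1343163949627915
slot 6.382467399076649
```

The clean wrist view shows the grip at 173.8° and the marker at about 9.8°, against the shoe centreline at 6.3°. Releasing the marker evidently dragged the wheel and marker counter-clockwise by about 2–3°. I'll take the crank again at the same hand pose as before, read how far it is off in the same hand coordinates, and turn it back. That carries the marker back in front of the shoe too.

```bash
python3 -m creep '-0.045 0.006 0 0 0;-0.0823 0.0117 -0.02 0 0;-0.0823 0.0117 -0.07 0 0;-0.0823 0.0117 -0.12 0 0;-0.0823 0.0117 -0.155 0 0;-0.0823 0.0117 -0.17 0 0;-0.0823 0.0117 -0.1716 0 0;-0.0823 0.0117 -0.1716 0 0'|python3 t.py
python3 - <<'E'
from h import *
im=vision.snapshot("wrist");b=vision.snapshot("scene")
f=lambda im,x,y,w,h,k:cv2.resize(im[y:y+h,x:x+w],None,fx=k,fy=k,interpolation=cv2.INTER_CUBIC)
cv2.imwrite("pics/w14.png",im[:,:,::-1]);cv2.imwrite("pics/s14.png",f(b,180,110,120,130,4.6)[:,:,::-1])
E
```

```text
[468.6, -48.5, 53.5] r 52.7 a 165.6 Ft(ccw) 0.1 Fr -0.0
clock: 38.25
```

View pics/w14.png

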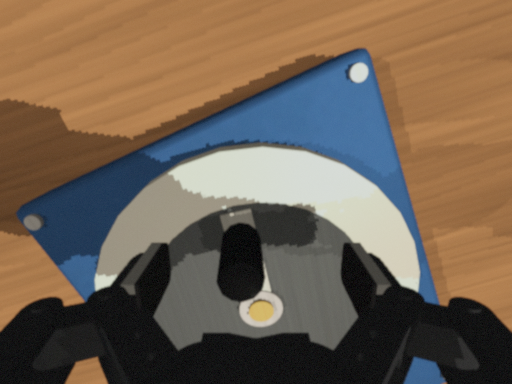

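View pics/s14.png

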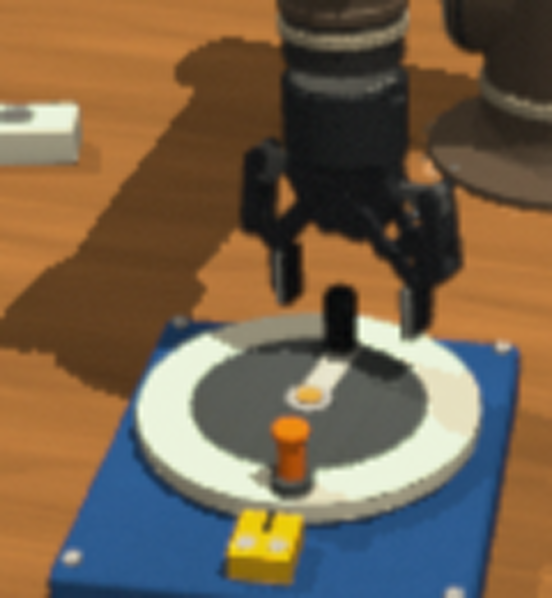

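The bar sits about 8 mm toward −y of the hand centre, so the wheel has turned about 7° ccw since I set it, part of it possibly at release. I'll grip again, which will centre it back toward the set pose, and read.

```bash
python3 -m creep '-0.0013 0 -0.0012 0 0.3;-0.0013 0 -0.0012 0 0.6;-0.0013 0 -0.0012 0 1;-0.0013 0 -0.0012 0 1;-0.0013 0 -0.0012 0 1;-0.0013 0 -0.0012 0 1;-0.0013 0 -0.0012 0 1;-0.0013 0 -0.0012 0 1'|tee o|python3 t.py; tail -2 o;python3 - <<'E'
from h import *
im=vision.snapshot("wrist");b=vision.snapshot("scene");m=vision.camera_model("wrist");np.save("w15.npy",m,allow_pickle=True)
f=lambda im,x,y,w,h,k:cv2.resize(im[y:y+h,x:x+w],None,fx=k,fy=k,interpolation=cv2.INTER_CUBIC)
cv2.imwrite("pics/w15.png",im[:,:,::-1]);cv2.imwrite("pics/s15.png",f(b,180,110,120,130,4.6)[:,:,::-1])
E
```

```text
[467.6, -48.4, 53.2] r 53.6 a 165.8 Ft(ccw) -2.7 Fr 1.8
clock: 39.35
contact_force: [-1.1, 3.1, 5.6]
width: 0.237
```

View pics/w15.png

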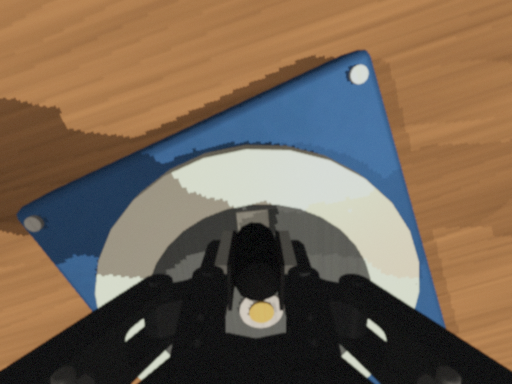

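View pics/s15.png

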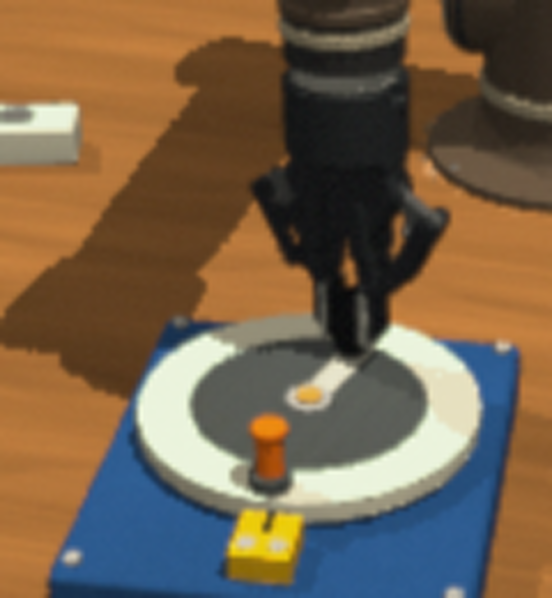

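The crank is back at 165.8° in hand coordinates. The marker rode along to roughly 2°, so it will need re-placing. First I'll test whether the release itself turns the wheel.

```bash
python3 -m creep '0 0 0 0 1;0 0 0 0 0.7;0 0 0 0 0.6;0 0 0 0 0.4;0 0 0 0 0;0 0 0 0 0;0 0 0 0 0'|python3 t.py
python3 - <<'E'
from h import *
im=vision.snapshot("wrist");b=vision.snapshot("scene");m=vision.camera_model("wrist");np.save("w16.npy",m,allow_pickle=True)
f=lambda im,x,y,w,h,k:cv2.resize(im[y:y+h,x:x+w],None,fx=k,fy=k,interpolation=cv2.INTER_CUBIC)
cv2.imwrite("pics/w16.png",im[:,:,::-1]);cv2.imwrite("pics/s16.png",f(b,180,110,120,130,4.6)[:,:,::-1])
E
```

```text
[467.6, -48.4, 53.2] r 53.6 a 165.8 Ft(ccw) -0.1 Fr 0.4
clock: 40.33
```

View pics/w16.png

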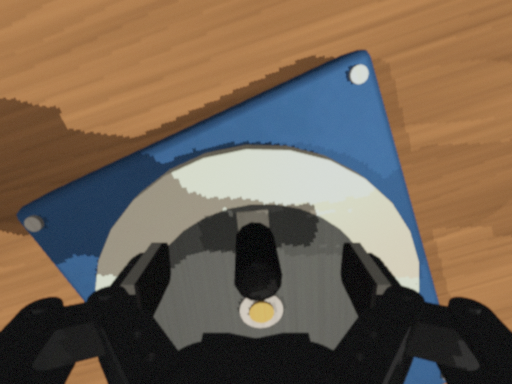

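View pics/s16.png

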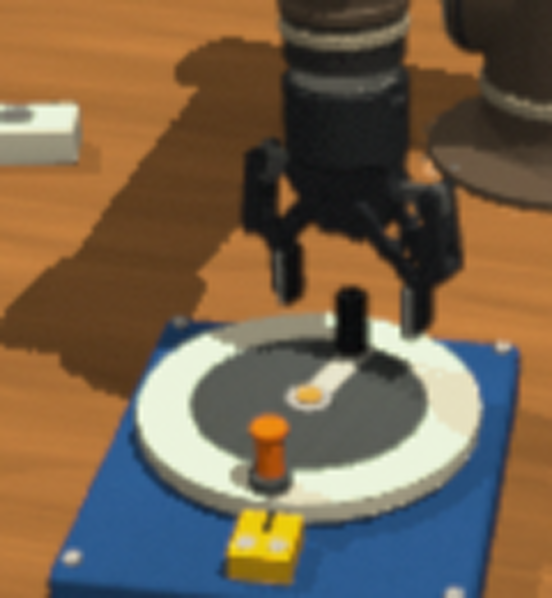

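This release did not move it: the bar stays at column 258, and the hand and bar agree at about 166–167°. Earlier pictures put the bar near 171° when the hand read 166°, so the first feel may have been biased. There is time, so I'll feel again with this fresh, centred grip, one pass each way.

```bash
(python3 -m creep '0 0 0 0 0.5;0 0 0 0 1;0 0 0 0 1;0 0 0 0 1;0 0 0 0 1;-0.001 -0.004 0 0 1;-0.0014 -0.0085 0 0 1;-0.0014 -0.0135 0 0 1;-0.0013 -0.0185 0 0 1;-0.0013 -0.0185 0 0 1'; python3 -m creep '0 0.0038 0 0 1;-0.0001 0.0077 0 0 1'; python3 -m creep '0.0003 0.0038 0 0 1;0.0009 0.0076 0 0 1';python3 -m creep '0.0009 0.0037 0 0 1;0.002 0.0074 0 0 1';python3 -m creep '0.0014 0.0036 0 0 1;0.003 0.0071 0 0 1';python3 -m creep '0.0019 0.0033 0 0 1;0.004 0.0066 0 0 1'; python3 -m creep '0.0019 0.0033 0 0 1;0.0035 0.0055 0 0 1;0.0035 0.0055 0 0 1')|python3 t.py
```

```text
[466.8, -67.9, 53.5] r 53.2 a -173.2 Ft(ccw) 1.1 Fr -0.9
[466.4, -60.3, 53.5] r 53.2 a 178.6 Ft(ccw) 1.2 Fr 1.4
[466.7, -54.4, 53.5] r 53.4 a 172.2 Ft(ccw) 10.8 Fr 2.7
[467.6, -48.6, 53.5] r 53.6 a 166.0 Ft(ccw) 6.4 Fr 3.2
[469.6, -41.9, 53.4] r 53.7 a 158.5 Ft(ccw) 2.5 Fr 3.6
[472.9, -34.4, 53.5] r 54.0 a 149.8 Ft(ccw) 1.4 Fr 2.6
[476.7, -28.2, 53.5] r 54.4 a 142.1 Ft(ccw) -1.4 Fr 0.8
clock: 43.3
```

```bash
(python3 -m creep '-0.0023 -0.0031 0 0 1;-0.0043 -0.0064 0 0 1';python3 -m creep '-0.0019 -0.0034 0 0 1;-0.0036 -0.0069 0 0 1';python3 -m creep '-0.0014 -0.0036 0 0 1;-0.0027 -0.0072 0 0 1';python3 -m creep '-0.0011 -0.0037 0 0 1;-0.002 -0.0074 0 0 1';python3 -m creep '-0.0009 -0.0037 0 0 1;-0.0017 -0.0075 0 0 1';python3 -m creep '-0.0006 -0.0038 0 0 1;-0.001 -0.0076 0 0 1')|python3 t.py;python3 - <<'E'
from h import *
im=vision.snapshot("wrist");m=vision.camera_model("wrist");np.save("w17.npy",m,allow_pickle=True)
cv2.imwrite("pics/w17.png",im[:,:,::-1])
E
```

```text
[472.5, -34.9, 53.5] r 54.1 a 150.5 Ft(ccw) -1.8 Fr -1.9
[469.7, -40.8, 53.6] r 54.1 a 157.4 Ft(ccw) -8.8 Fr -4.0
[467.8, -46.7, 53.6] r 53.9 a 164.0 Ft(ccw) -11.6 Fr -4.7
[466.6, -53.2, 53.6] r 53.7 a 171.0 Ft(ccw) -5.2 Fr -5.8
[466.1, -60.9, 53.6] r 53.5 a 179.3 Ft(ccw) -2.2 Fr -9.1
[466.9, -68.7, 53.6] r 53.2 a -172.3 Ft(ccw) -2.4 Fr -11.4
clock: 44.8
```

View pics/w17.png

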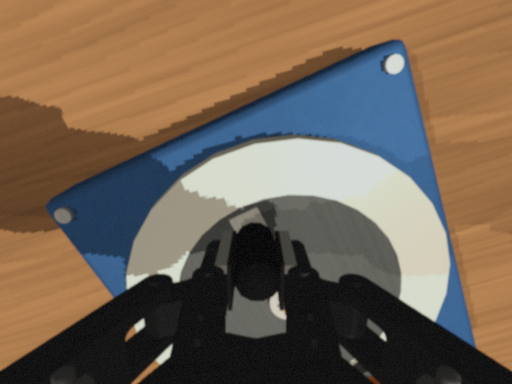

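The second feel repeats the first: greatest at about 164° going ccw and about 169.5° going cw, so the middle is about 166.5° in hand coordinates. Setting it there.

```bash
(python3 -m creep '-0.0004 0.005 0 0 1;-0.0006 0.01 0 0 1;-0.0003 0.014 0 0 1;0.0002 0.018 0 0 1;0.0008 0.0215 0 0 1;0.0008 0.0215 0 0 1';python3 -m creep '0 0 0 0 1;0 0 0 0 1')|python3 t.py
```

```text
[467.6, -49.1, 53.6] r 53.5 a 166.5 Ft(ccw) 6.6 Fr -4.7
[467.6, -49.1, 53.6] r 53.5 a 166.5 Ft(ccw) 0.9 Fr -3.3
clock: 45.85
```

```bash
python3 -m creep '0 0 0 0 0.7;0 0 0 0 0.5;0 0 0 0 0;0 0 0 0 0;0 0 0 0 0'|python3 t.py;python3 - <<'E'
from h import *
im=vision.snapshot("wrist");cv2.imwrite("pics/w18.png",im[:,:,::-1])
E
python3 -m creep '0 0 0.03 0 0;0 0 0.06 0 0;0 0 0.1 0 0;0 0 0.15 0 0;0.04 -0.005 0.17 0 0;0.082 -0.011 0.17 0 0;0.082 -0.011 0.17 0 0'|python3 t.py
python3 - <<'E'
from h import *
m=vision.camera_model("wrist");im=vision.snapshot("wrist");np.save("w19.npy",m,allow_pickle=True)
cv2.imwrite("pics/w19.png",im[:,:,::-1])
crop("pics/w19.png","pics/w19a.png",190,60,100,100,6)
crop("pics/w19.png","pics/w19b.png",240,180,80,80,7)
E
```

```text
[467.5, -49.0, 53.5] r 53.6 a 166.4 Ft(ccw) -0.5 Fr -0.6
clock: 46.48
[551.6, -60.3, 222.4] r 32.0 a 2.3 Ft(ccw) 0.1 Fr -0.4
clock: 47.4
```

View pics/w18.png

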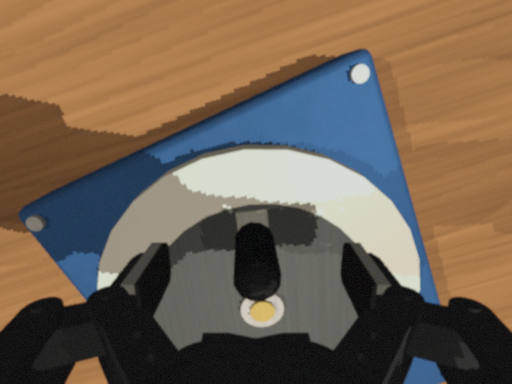

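View pics/w19a.png

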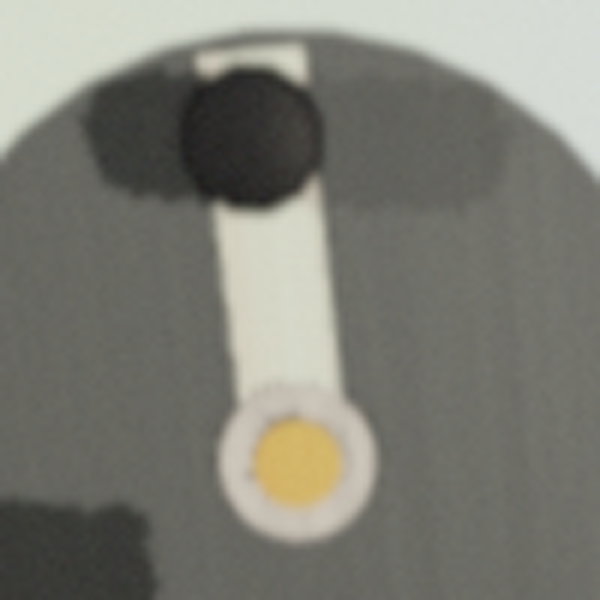

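View pics/w19b.png

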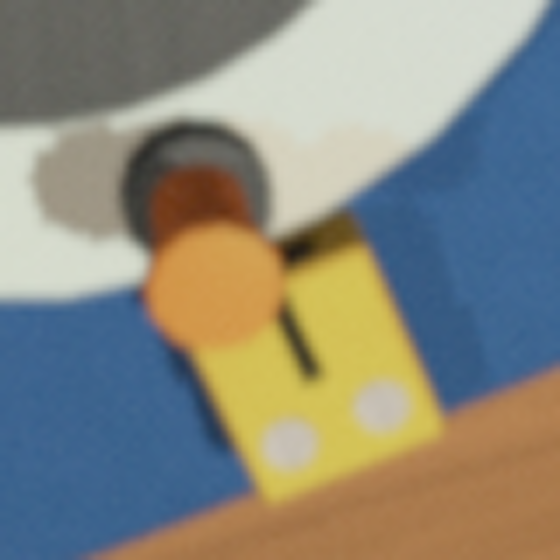

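Run:
```python
from h import *
np.set_printoptions(precision=1,suppress=True)
m=np.load("w19.npy",allow_pickle=True).item()
A=lambda X,Y,z:atz("wrist",190+(X+.5)/6-.5,60+(Y+.5)/6-.5,z,m)
B=lambda X,Y,z:atz("wrist",240+(X+.5)/7-.5,180+(Y+.5)/7-.5,z,m)
h=A(297,463,75);print("hub",h)
ang=lambda d:np.degrees(np.arctan2(d[1],d[0]))
print("arm end",ang(A(250,55,74)-A(297,463,74)))
c=A(251,138,118);print("grip",c,ang(c-h),np.hypot(*(c-h)[:2]))
for p in(B(196,190,79),B(215,284,112)):print("marker",p,ang(p-h),np.hypot(*(p-h)[:2]))
for q in((290,310),(315,375)):print("slot",ang(B(*q,69)-h))
print("target",h[:2]+88*np.array([np.cos(np.radians(6.4)),np.sin(np.radians(6.4))]));s=r.read_state();print(s["tool_pos"],s["tcp_rot"])
```

```text
hub [518.5 -61.8  75. ]
arm end 167.93183673824606
grip [464.7 -50.4 118. ] 168.03104527912754 55.039581924675296
marker [605.5 -56.   79. ] 3.811292012613681 87.2177418892229
marker [607.1 -56.4 112. ] 3.5359798526952386 88.77167305855559
slot 6.977622202607202
slot 6.565160671904113
target [606. -52.]
[550.  -60.1 222.5] [0.  0.2 1.  0. ]
```

The wheel's crank now reads 168.0° in the picture; it was 173.8° when disturbed. The marker stands 4.5 mm short of the shoe centreline at (606.3, -56.2). I'll pick it up and re-stand it 4.5 mm toward +y, this time releasing just off the surface so the wheel isn't pushed.

```bash
python3 -m creep '0.03 0.003 -0.02 0 0;0.0577 0.0049 -0.05 0 0;0.0577 0.0049 -0.09 0 0;0.0577 0.0049 -0.13 0 0;0.0577 0.0049 -0.16 0 0;0.0577 0.0049 -0.1685 0 0;0.0577 0.0049 -0.1685 0 0'|python3 t.py
python3 - <<'E'
from h import *
im=vision.snapshot("wrist");cv2.imwrite("pics/w20.png",im[:,:,::-1])
E
```

```text
[607.1, -55.1, 54.5] r 87.7 a 4.2 Ft(ccw) 0.6 Fr -0.8
clock: 48.32
```

View pics/w20.png

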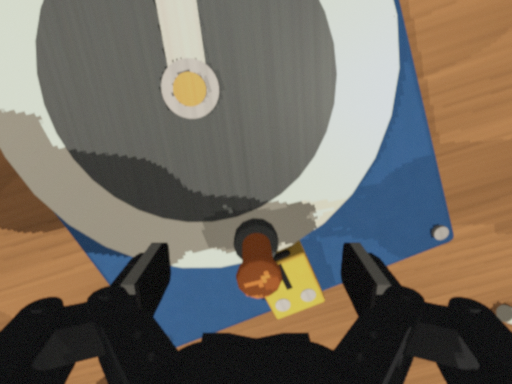

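```bash
python3 -m creep '0 0 0 0 0.5;0 0 0 0 1;0 0 0 0 1;0 0 0 0 1;0 0 0 0 1;0 0 0.003 0 1;0 0 0.006 0 1;0 0.002 0.006 0 1;0 0.0043 0.006 0 1;0 0.0043 0.006 0 1;0 0.0043 0.006 0 1'|tee o|python3 t.py;tail -1 o
python3 - <<'E'
from h import *
im=vision.snapshot("wrist");b=vision.snapshot("scene")
f=lambda im,x,y,w,h,k:cv2.resize(im[y:y+h,x:x+w],None,fx=k,fy=k,interpolation=cv2.INTER_CUBIC)
cv2.imwrite("pics/s21.png",f(b,200,170,80,70,9)[:,:,::-1]);cv2.imwrite("pics/w21.png",im[:,:,::-1])
E
```

```text
[607.9, -50.9, 61.3] r 88.9 a 6.9 Ft(ccw) 0.1 Fr -0.4
clock: 49.75
width: 0.221
```

View pics/s21.png

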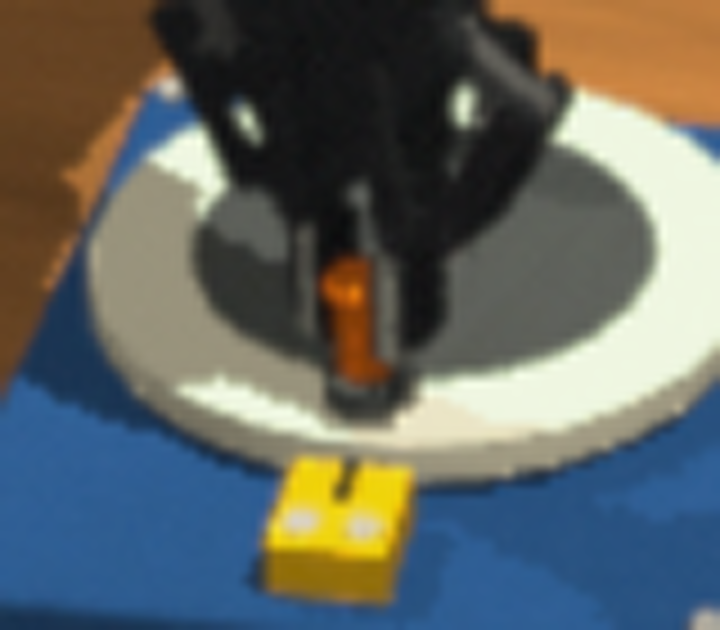

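View pics/w21.png

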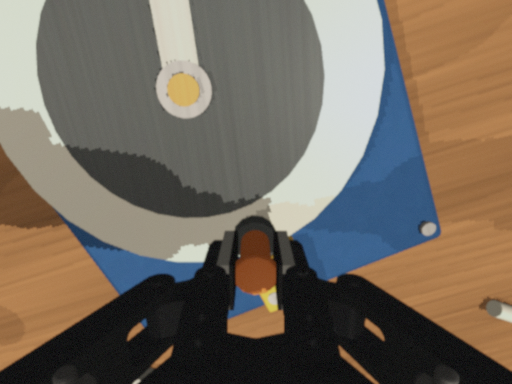

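```bash
python3 -m creep '0 -0.001 -0.003 0 1;-0.0005 -0.001 -0.005 0 1;-0.0005 -0.001 -0.0053 0 1;-0.0005 -0.001 -0.0053 0 1'|python3 t.py; grep force o
```

```text
[607.4, -51.9, 56.0] r 88.3 a 6.3 Ft(ccw) -0.8 Fr -0.7
clock: 50.35
contact_force: [-0.4, 0.1, -1.4]
```

```bash
python3 -c "
from rig import r
print(r.read_state()['contact_force'])"
```

```text
[-0.58423067 -0.86743734 -0.39993801]
```

```bash
python3 -m creep '0 0 0 0 0.74;0 0 0 0 0.7;0 0 0 0 0.6;0 0 0 0 0.3;0 0 0 0 0;0 0 0 0 0;0 0 0 0 0'|python3 t.py; python3 -m creep '0 0 0.03 0 0;0 0 0.07 0 0;0 0 0.12 0 0;-0.03 -0.005 0.168 0 0;-0.056 -0.009 0.168 0 0;-0.056 -0.009 0.168 0 0;-0.056 -0.009 0.168 0 0'|python3 t.py
python3 - <<'E'
from h import *
m=vision.camera_model("wrist");im=vision.snapshot("wrist");np.save("w22.npy",m,allow_pickle=True)
b=vision.snapshot("scene")
cv2.imwrite("pics/w22.png",im[:,:,::-1]);cv2.imwrite("pics/s22.png",b[:,:,::-1])
crop("pics/w22.png","pics/w22a.png",190,60,100,100,6)
crop("pics/w22.png","pics/w22b.png",240,180,80,80,7)
crop("pics/s22.png","pics/s22c.png",190,160,110,85,7)
E
```

```text
[607.3, -51.9, 56.0] r 88.2 a 6.3 Ft(ccw) -0.2 Fr -0.1
clock: 51.22
[551.6, -60.9, 223.6] r 32.0 a 1.3 Ft(ccw) 0.3 Fr 0.1
clock: 52.1
```

View pics/w22a.png

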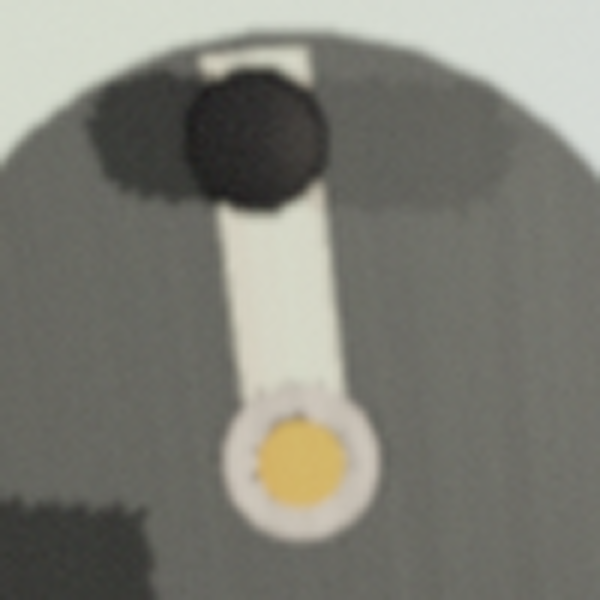

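View pics/w22b.png

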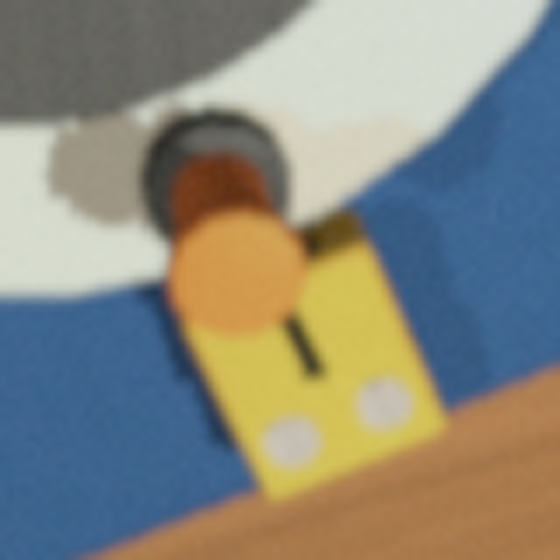

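View pics/s22c.png

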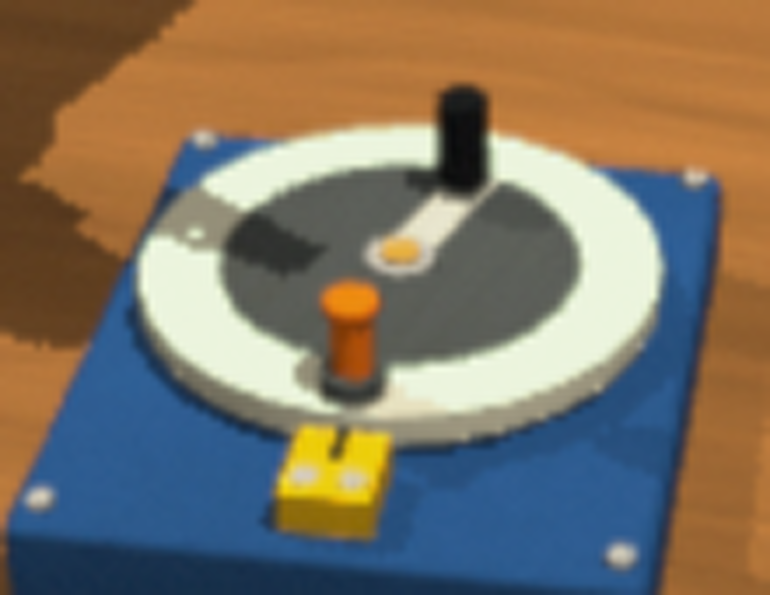

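Run:
```python
from h import *
np.set_printoptions(precision=1,suppress=True)
m=np.load("w22.npy",allow_pickle=True).item()
A=lambda X,Y,z:atz("wrist",190+(X+.5)/6-.5,60+(Y+.5)/6-.5,z,m)
B=lambda X,Y,z:atz("wrist",240+(X+.5)/7-.5,180+(Y+.5)/7-.5,z,m)
h=A(301,463,75)
ang=lambda d:np.degrees(np.arctan2(d[1],d[0]))
print("arm end",ang(A(256,57,74)-A(301,463,74)))
c=A(257,140,118);print("grip",c,ang(c-h))
for p in(B(216,178,79),B(237,271,112)):print("marker",p,ang(p-h),np.hypot(*(p-h)[:2]))
for q in((290,322),(316,375)):print("slot",ang(B(*q,69)-h))
s=np.array([B(187,325,69),B(443,425,69)]).mean(0);print(ang(s-h))
```

```text
arm end 167.72260774259783
grip [465.2 -50.3 118. ] 167.90562064644374
marker [605.1 -52.9  79. ] 5.923173503837183 86.5787409797989
marker [606.7 -53.2 112. ] 5.599699227284617 88.17947447743175
slot 6.231780282647671
slot 6.347455624391608
6.3686888435187985
```

The wheel is unchanged at 167.8° in the picture. The marker stands upright at r ≈ 87.4 mm and 5.8°, against 6.3° for the shoe, so about 1 mm off. The hand is well clear, so I'm handing in.

```bash
python3 -c "
from rig import r
print(r.close_job(), r.read_state()['clock'])"
```

```text
the job is handed in; nothing more can be done
the job is handed in; nothing more can be done
```

The job is handed in at about 52 s. The wheel stands at its tight spot with the hand off it, and the orange marker stands upright on the white band in front of the yellow shoe.

**Finding the tight spot:** I cranked over the drag in both directions several times. It peaked at about 164–165° turning one way and 168–169.5° turning back, so I took the middle, 166.5° in hand coordinates. I set the wheel there and released it.

**What went wrong on the way:**
- **Missed grasp:** my first close missed the crank. The fingertips sit about 30 mm higher than the TCP reading says, so I worked from the pictures after that.
- **Wheel disturbed:** after I first placed the marker, the wheel was about 6° off. Part of this came from the first release of the crank and part from placing the marker. I cranked again with the marker riding on the wheel, felt for the peak once more and got the same result. I then set the wheel and lifted and re-stood the marker, letting go of it just above the surface.

**Last checks:**
- **Wheel:** the crank reads 167.8° in the wrist picture, against 168.0° before the marker was re-stood. The 1.5° difference from the hand reading probably comes from a tool tilt of about 3°, which I did not check separately.
- **Marker:** it is upright, about 87.4 mm from the axle and about 1 mm off the shoe's centreline.
- **Uncertainty:** I put the tight spot at ±1–1.5°.
- **Bystanders:** I never touched the rock, jar or screwdriver. They were in place in a full picture at about 36 s, and I did not look at them again at the end.

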